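# Pack the door-hanging tools into their foam tray

## Robot

A 6-joint arm with a two-finger parallel gripper is mounted at the origin on the work surface. World frame = base frame: x ahead of the robot, y to its left, z up, the work surface at z = 0. Lengths are in m, angles in rad, forces in N, time in s.
With the tool pointing down it reaches from about 0.325 to 0.85 m from the base axis. Payload 4.4 kg.
Tool frame: the origin (TCP) lies between the finger pads; the fingertips stand env.nose_length ahead of it and the grasp point (between the pads) lies 8 mm behind it (env.nose_length is the distance from the TCP to the fingertips, in m); z points along the fingers, y is the line along which they close (so a half turn about z gives the same grasp; the last joint's range is limited). The gripper opens to 94 mm and grips with 3 to 60 N. Pads are 16 mm wide; open, the fingers measure 119 mm over their backs; the gripper's body (75 mm by 177 mm) begins 78 mm behind the grasp point.
Start: joints at [1.069, 0.207, 1.542, -0, 1.393, -0.15], TCP at [0.198, 0.54, 0.216] pointing down, gripper open.
Joint ranges: [-2.73, 2.73], [-0.86, 2.22], [0.23, 2.46], [-1.11, 4.25], [0.08, 2.63], [-2.82, 2.82]. Speed limits (rad/s): [2.79, 2.79, 3.14, 3.14, 3.14, 3.14].

## Interface

Orientations are given as a unit quaternion [w, x, y, z].
In Python, from workcell import env, vision, order, models gives the robot as it stands.
- The arm moves only by the tool step_arm, never from a script. Its argument "motion" is a list of rows, each an object of numbers: "x", "y", "z": the shift along the tool's x, y, z in mm; "rx", "ry", "rz": the turn, a rotation vector about the tool's x, y, z in degrees; "jaw": the gripper's target within -1 to 1 (shut at 1, half-way at 0, fully open at -1). In form: [{"x": .., "y": .., "z": .., "rx": .., "ry": .., "rz": .., "jaw": ..}, ...]. A call has 1 to 10 rows; each row is the pose to reach, as a shift and turn from the pose commanded when the call began, along the tool's axes at that moment; what a row does not reach only later rows make up. A row lasts 1/12 s, in which the tool goes at most 41.7 mm and 7.16 degrees, less where a joint would pass 70% of its speed; a pose out of reach is approached as far as the arm can. A call with a gripper value outside its range is refused whole. The fingers move at their own pace and stop on an object; "force" is the grip in N (left out, the last holds). Time passes only in rows, so rows that repeat a pose let the fingers close. It gives the time, the measured TCP pose, the force, the opening and the grip force at its end, in the units of the state.
- env.get_obs(): the state, without advancing time (a new reading comes with each control period).
- vision.read_camera(name): name is "side" or "top"; returns a dict with "pixels" (420x560x3 uint8, blue, green, red), "mtx" (3x3 intrinsics, pixels), "T" (4x4, takes a point from camera to world coordinates). Camera axes: x right, y down, z forward; pixel columns grow to the right and rows downward; lengths in m; the calibration is good to about 2 mm. A picture is of the moment at which its call begins. There is no depth.
- order.close_job(): hands the job in; it is judged then, once.
Trained networks look in a picture, given as the dict that the camera call returned (one of the last four; its "shot" number tells which), for a name from the list of things; names that differ only in an ending like _2 or _b are one class to them, and where a whole thing is asked for, a point or a joint stands for the part that bears it (a point fixed in the world has none). Each returns a list of dicts, best first, with "score" (0 to 1); they miss things now and then, are a little off and sometimes report something else, mostly with a low value. They report only what shows in the picture. A call takes as long as a camera call.
- models.search_frame(name, picture): "xy" ([column, row] in pixels, amid what is visible of it).
The state is a dict: "time_s": time; "q": joint angles; "qd": joint speeds; "joint_torque": joint torques, N m; "tcp_pos": TCP position; "orientation": TCP orientation; "contact_force": force on the tool from outside, world axes, zero at the start; "moment": the same for the moment, N m; "width": opening from 0.0 (shut) to 1.0 (fully open); "finger_force": force on a finger pad.
Only numpy, scipy, OpenCV 4.12 (cv2) and the standard library are available. Lean on these libraries where they do the work, as an engineer would, in place of code of your own. Each camera call takes 0.05 s, during which the arm holds its last target. There are 200 camera calls.

## Task

Pack the door-hanging tools away: put the block plane, the spirit level, the tape measure and the hole saw each into the foam insert of the tray that is cut to its shape, standing upright as it stands now and fully down on the floor of its recess. Set the tools down rather than dropping them, and leave the tub of screws and the glue bottle standing where they are.

Things in the scene. Friction and masses are not known exactly. Their poses are not given: they have to be found in the camera images.
- plane_center (a point): Block plane (small joiner's hand plane), loose, sole down: dark iron body 44 mm wide, 150 mm long, brass knob and cap, 50 mm high. Its flat side cheeks are 33 mm high over the middle 76 mm and fall to 14 mm at the ends: grip across them at mid-length. Point: middle of length and width, 25 mm above the sole. y along it, x across, z up. About 0.55 kg.
- level_center (a point): Short spirit level, loose, standing on its edge: aluminium bar 22 mm wide, 150 mm long, 42 mm high, with a green vial in its top. Point: centre of the bar, 21 mm above its underside. y along its length, x across its width, z up. About 0.26 kg.
- tape_center (a point): Closed tape measure, loose, standing upright on its base: black rounded case 36 mm wide, 65 mm long, 62 mm high, with flat sides. Point: centre of the case, 31 mm above its underside. y along its length, x across its width, z up. About 0.24 kg.
- saw_center (a point): Hole saw (steel cup for boring door-lock holes), loose, standing teeth down, closed cap up: a round grey cylinder 54 mm in diameter, 44 mm high. Point: its centre, 22 mm above its underside; z up. About 0.22 kg.
- nest_plane_seat (a point): Foam insert for the block plane: the wide long recess, 60 mm (x) by 166 mm (y). One of four fixed black foam inserts (110 x 184 mm) side by side in a flat tray, foam and rim 22 mm above the bench; pale recess floor 10 mm lower. A finger notch as deep, dark-floored, 36 mm (y) by 100 mm (x), crosses its middle. Point: centre of the recess floor; x across, y along the insert, z up. Fits either way round.
- nest_level_seat (a point): Foam insert for the spirit level: the narrow long recess, 38 mm (x) by 166 mm (y). One of four fixed black foam inserts (110 x 184 mm) side by side in a flat tray, foam and rim 22 mm above the bench; pale recess floor 10 mm lower. A finger notch as deep, dark-floored, 36 mm (y) by 100 mm (x), crosses its middle. Point: centre of the recess floor; x across, y along the insert, z up. Fits either way round.
- nest_tape_seat (a point): Foam insert for the tape measure: the short rectangular recess, 52 mm (x) by 81 mm (y). One of four fixed black foam inserts (110 x 184 mm) side by side in a flat tray, foam and rim 22 mm above the bench; pale recess floor 10 mm lower. A finger notch as deep, dark-floored, 36 mm (y) by 100 mm (x), crosses its middle. Point: centre of the recess floor; x across, y along the insert, z up. Fits either way round.
- nest_saw_seat (a point): Foam insert for the hole saw: the round recess, 70 mm in diameter. One of four fixed black foam inserts (110 x 184 mm) side by side in a flat tray, foam and rim 22 mm above the bench; pale recess floor 10 mm lower. A finger notch as deep, dark-floored, 36 mm (y) by 100 mm (x), crosses its middle. Point: centre of the recess floor; x across, y along the insert, z up.
- screw_tub_center (a point): Small grey open tub of brass screws among the tools, loose, 60 by 44 mm, 30 mm high; not to be moved. Point: its centre, 15 mm above the bench.
- glue_center (a point): White glue bottle with an orange cap, loose, upright, 58 mm in diameter, 165 mm high, standing behind the tools; not to be moved. Point: its axis, half-way up.

How it is judged:
By the outcome, as a careful person would: the job done as asked, in the order asked, and still so for the second after the job is handed in, with the robot touching nothing.
It also fails if it takes over 115 s, if anything falls off the work surface, if the arm or the gripper's body presses on something with over 40 N, if the wrist force passes 120 N, or if a joint passes its speed limit or range.

## Working session

There is one attempt and no reset: what is moved stays moved. The work goes in short steps, Python scripts to look and compute and a tool call to move; the robot and the scene stay as the last step left them, time stands still between calls to the robot, and variables do not carry over. Pictures are saved under pics/ and viewed, at most 14 in all, crops included, and the job is handed in when it is done.

Besides the shell and the picture viewer there is one more tool, called after "Request:" in YAML: its name, and indented under it one key for each argument. step_arm: Moves the arm, as the interface text tells. Its arguments: {"type":"object","properties":{"motion":{"type":"array","items":{"type":"object","properties":{"x":{"type":"number"},"y":{"type":"number"},"z":{"type":"number"},"rx":{"type":"number"},"ry":{"type":"number"},"rz":{"type":"number"},"jaw":{"type":"number"}}}},"force":{"type":"number"}},"required":["motion"]}

```bash
mkdir -p pics; ls
cat > h.py <<'E'
import numpy as np, cv2
from workcell import env, vision, order, models
def ray(c,uv,z):
    K=np.array(c["mtx"]);T=np.array(c["T"])
    d=T[:3,:3]@np.linalg.solve(K,[uv[0],uv[1],1.]);o=T[:3,3]
    return o+d*(z-o[2])/d[2]
def proj(c,p):
    K=np.array(c["mtx"]);T=np.array(c["T"])
    q=K@(T[:3,:3].T@(np.asarray(p,float)-T[:3,3]));return q[:2]/q[2]
E
python3 - <<'E'
from h import *
o=env.get_obs();print({k:np.round(v,3).tolist() for k,v in o.items()},env.nose_length)
H=dict(plane_center=.025,level_center=.021,tape_center=.031,saw_center=.022,nest_plane_seat=.012,nest_level_seat=.012,nest_tape_seat=.012,nest_saw_seat=.012,screw_tub_center=.015,glue_center=.0825)
for n in("top","side"):
    c=vision.read_camera(n);cv2.imwrite(f"pics/{n}0.png",c["pixels"])
    print(n,np.round(c["T"],3).tolist(),np.round(c["mtx"],1).tolist())
    for k,z in H.items():
        for d in models.search_frame(k,c)[:2]:print(k,np.round(d["xy"]),round(d["score"],2),np.round(ray(c,d["xy"],z),3))
E
```

```text
pics
{'time_s': 0.0, 'q': [1.07, 0.207, 1.543, -0.0, 1.394, -0.151], 'qd': [-0.001, -0.001, 0.002, 0.001, -0.001, 0.001], 'joint_torque': [0.0, -37.087, -28.142, 0.07, 0.036, -0.0], 'tcp_pos': [0.197, 0.539, 0.215], 'orientation': [-0.0, 0.174, 0.985, -0.001], 'contact_force': [-0.451, -0.018, -0.289], 'moment': [0.026, 0.058, 0.019], 'finger_force': 0.0, 'width': 0.997} 0.011
top [[-0.051, -0.977, 0.209, 0.356], [-0.999, 0.05, -0.014, 0.006], [0.003, -0.209, -0.978, 1.265], [0.0, 0.0, 0.0, 1.0]] [[504.3, 0.0, 283.3], [0.0, 504.3, 195.7], [0.0, 0.0, 1.0]]
plane_center [337. 264.] 0.77 [ 0.443 -0.134  0.025]
level_center [337. 209.] 0.93 [ 0.581 -0.144  0.021]
tape_center [429. 258.] 0.98 [ 0.448 -0.36   0.031]
tape_center [158. 286.] 0.65 [0.414 0.3   0.031]
saw_center [420. 199.] 0.73 [ 0.595 -0.356  0.022]
saw_center [384. 243.] 0.31 [ 0.489 -0.256  0.022]
nest_plane_seat [234. 269.] 0.94 [0.446 0.118 0.012]
nest_level_seat [152. 240.] 0.63 [0.529 0.32  0.012]
nest_tape_seat [160. 283.] 0.85 [0.421 0.301 0.012]
nest_saw_seat [228. 224.] 0.55 [0.559 0.131 0.012]
screw_tub_center [384. 241.] 0.85 [ 0.496 -0.258  0.015]
glue_center [374. 139.] 0.95 [ 0.74  -0.242  0.083]
side [[0.991, -0.064, 0.116, 0.415], [-0.132, -0.54, 0.831, -1.092], [0.009, -0.839, -0.544, 0.806], [0.0, 0.0, 0.0, 1.0]] [[513.7, 0.0, 281.1], [0.0, 513.7, 220.0], [0.0, 0.0, 1.0]]
plane_center [232. 282.] 0.73 [ 0.433 -0.151  0.025]
level_center [293. 277.] 0.56 [ 0.578 -0.144  0.021]
level_center [313. 341.] 0.21 [ 0.587 -0.356  0.021]
tape_center [245. 348.] 0.86 [ 0.447 -0.366  0.031]
saw_center [314. 339.] 0.91 [ 0.591 -0.35   0.022]
nest_plane_seat [232. 220.] 0.82 [0.447 0.135 0.012]
nest_level_seat [256. 182.] 0.7 [0.536 0.35  0.012]
nest_tape_seat [220. 191.] 0.83 [0.417 0.31  0.012]
nest_saw_seat [272. 214.] 0.73 [0.564 0.154 0.012]
screw_tub_center [258. 310.] 0.72 [ 0.484 -0.244  0.015]
glue_center [380. 281.] 0.63 [ 0.752 -0.257  0.083]
```

Run:
```python
import cv2
t=cv2.imread("pics/top0.png");s=cv2.imread("pics/side0.png")
cv2.imwrite("pics/t_nest.png",cv2.resize(t[180:330,90:290],None,fx=4,fy=4,interpolation=cv2.INTER_CUBIC))
cv2.imwrite("pics/t_tools.png",cv2.resize(t[110:310,290:490],None,fx=3,fy=3,interpolation=cv2.INTER_CUBIC))
```

```text
(no output)
```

View pics/t_nest.png

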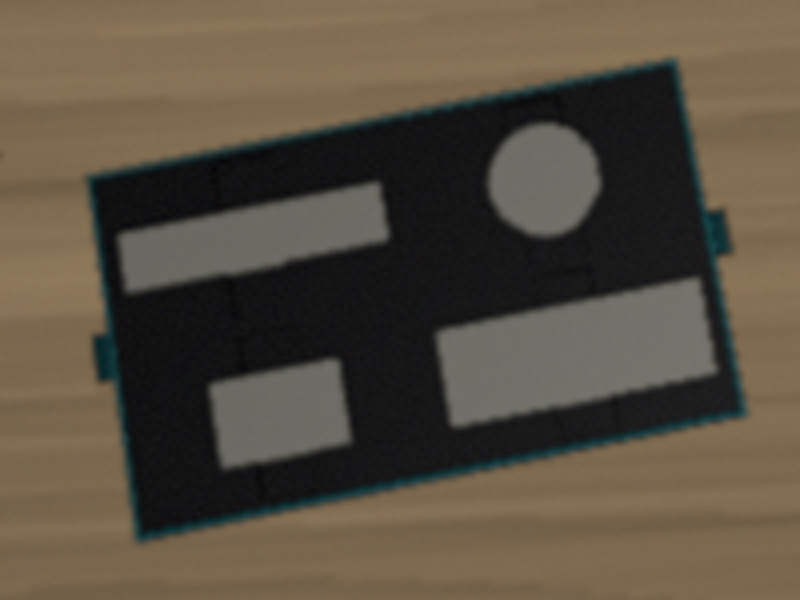

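View pics/t_tools.png

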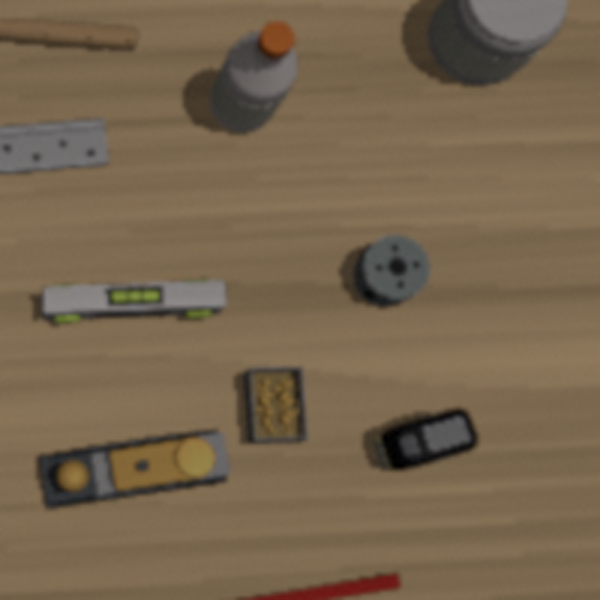

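View pics/side0.png

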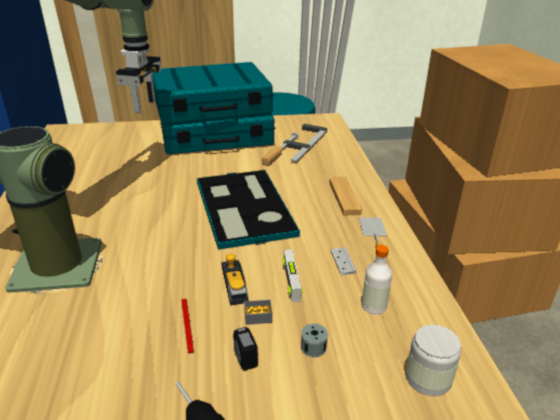

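The top crop shows the tray, turned about 11°, with its recesses: level upper-left, saw upper-right, tape lower-left and plane lower-right. The tools crop shows the level at about (402,209), the plane at (334,266), the saw at (421,199), the tape at (433,256) and the tub at (381,245). The side view agrees. Next I'll fit poses from the corners and check them with overlays.

```bash
cat > m.py <<'E'
from h import *
class C(dict):pass
c=vision.read_camera("top");img=c["pixels"];cv2.imwrite("pics/top1.png",img)
def up(p,s,o):return (np.array(p,float)+.5)/s-.5+np.array(o)
# nests
g=cv2.cvtColor(img,cv2.COLOR_BGR2GRAY);hsv=cv2.cvtColor(img,cv2.COLOR_BGR2HSV)
m=((g>85)&(hsv[...,1]<40)).astype(np.uint8);m[:195]=0;m[315:]=0;m[:,:112]=0;m[:,275:]=0
n,l,st,ce=cv2.connectedComponentsWithStats(m)
for i in range(1,n):
    if st[i,4]<100:continue
    pts=np.argwhere(l==i)[:,::-1].astype(float)
    P=np.array([ray(c,p,.012)[:2] for p in pts]);r=cv2.minAreaRect(P.astype(np.float32)*1000)
    print("nest",ce[i].round(1),"mean",P.mean(0).round(4),"rect",np.round(r[0],1),np.round(r[1],1),round(r[2],1))
t=[ray(c,up(p,4,(90,180)),.022)[:2] for p in[(90,177),(675,62),(745,412),(138,540)]]
t=np.array(t);print("tray",t.round(3).tolist(),t.mean(0).round(4),[round(float(np.linalg.norm(t[i]-t[i-1])),3) for i in range(4)],np.degrees(np.arctan2(*(t[0]-t[3])[::-1])).round(1),np.degrees(np.arctan2(*(t[1]-t[2])[::-1])).round(1),np.degrees(np.arctan2(*(t[0]-t[1])[::-1])).round(1))
def quad(n,ps,z):
    q=np.array([ray(c,up(p,3,(290,110)),z)[:2] for p in ps])
    a=np.degrees(np.arctan2(*(q[0]+q[3]-q[1]-q[2])[::-1]))
    print(n,q.mean(0).round(4),"len",np.linalg.norm((q[0]+q[3]-q[1]-q[2])/2).round(3),"wid",np.linalg.norm((q[0]+q[1]-q[3]-q[2])/2).round(3),"long-axis deg",a.round(1))
quad("level",[(43,288),(225,281),(225,307),(43,313)],.042)
quad("plane",[(40,455),(222,432),(228,478),(47,505)],.014)
quad("tape",[(384,434),(466,411),(476,440),(392,468)],.058)
print("saw",ray(c,up((396,269),3,(290,110)),.044))
E
python3 m.py
```

```text
nest [225.7 224.3] mean [0.5578 0.136 ] rect [558.1 135.8] [65.  65.3] 42.9
nest [152.8 238.9] mean [0.5304 0.3183] rect [529.8 317.8] [ 36.2 162.5] 8.6
nest [233.7 267.6] mean [0.449  0.1193] rect [449.  119.2] [ 58.9 164.2] 8.8
nest [159.7 282.8] mean [0.4212 0.3014] rect [421.1 301.3] [50.5 77.7] 8.9
tray [[0.572, 0.417], [0.626, 0.051], [0.407, 0.017], [0.35, 0.384]] [0.4886 0.2172] [0.224, 0.371, 0.222, 0.371] 8.5 8.7 98.5
level [ 0.5781 -0.1359] len 0.15 wid 0.021 long-axis deg 89.2
plane [ 0.4413 -0.1291] len 0.151 wid 0.039 long-axis deg 94.8
tape [ 0.4494 -0.361 ] len 0.07 wid 0.026 long-axis deg 103.8
saw [ 0.59044657 -0.35331577  0.044     ]
```

```bash
cat > ov.py <<'E'
from h import *
def box(im,c,x,y,a,w,l,z0,z1,col,s,o):
    a=np.radians(a);ey=np.array([np.cos(a),np.sin(a)]);ex=np.array([ey[1],-ey[0]])
    for z in(z0,z1):
        q=[proj(c,[*(np.array([x,y])+sx*w/2*ex+sy*l/2*ey),z]) for sx,sy in((1,1),(1,-1),(-1,-1),(-1,1))]
        cv2.polylines(im,[np.round(((np.array(q)-o+.5)*s-.5)).astype(int)],True,col,1)
E
python3 - <<'E'
from ov import *
outs=[]
for n,o,wh in(("top",(295,180),(180,110)),("side",(210,245),(130,125))):
    c=vision.read_camera(n);s=4;o=np.array(o)
    im=cv2.resize(c["pixels"][o[1]:o[1]+wh[1],o[0]:o[0]+wh[0]],None,fx=s,fy=s,interpolation=cv2.INTER_CUBIC)
    box(im,c,.5781,-.1359,89.2,.022,.15,0,.042,(0,0,255),s,o)
    box(im,c,.4413,-.1291,94.8,.044,.15,0,.014,(255,0,0),s,o)
    box(im,c,.4413,-.1291,94.8,.044,.076,0,.033,(255,0,255),s,o)
    box(im,c,.4494,-.361,103.8,.036,.065,0,.062,(0,255,255),s,o)
    box(im,c,.5904,-.3533,90,.054,.054,0,.044,(0,255,0),s,o)
    cv2.imwrite(f"pics/ov_{n}.png",im)
E
```

```text
(no output)
```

View pics/ov_top.png

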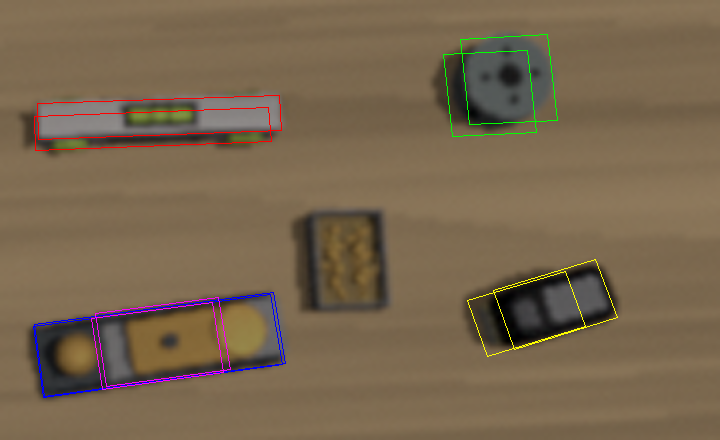

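View pics/ov_side.png

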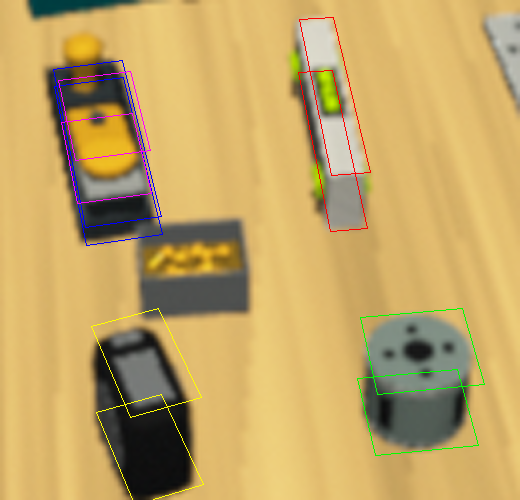

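```bash
cat > nx.py <<'E'
import sys,json,os,numpy as np
# chain of targets x,y,z(mm),closing angle(deg); prints shifts in tool axes for each move
s=json.load(open("cmd.json")) if os.path.exists("cmd.json") else [198,540,216,69.9]
for a in sys.argv[1:]:
    t=[float(v) for v in a.split(",")]
    b=np.radians(s[3]);Y=np.array([np.cos(b),np.sin(b)]);X=np.array([-Y[1],Y[0]])
    d=np.array(t[:2])-s[:2];x,y,z=round(d@X),round(d@Y),round(s[2]-t[2]);r=round((s[3]-t[3])*2)/2
    p=np.array(s[:2])+x*X+y*Y
    s=[*p.tolist(),s[2]-z,s[3]-r]
    print(dict(x=x,y=y,z=z,rz=r),"len",round(float(np.linalg.norm([x,y,z]))),"->",np.round(s,1).tolist())
json.dump(s,open("cmd.json","w"))
E
python3 nx.py 360,190,170,30 440,-129,110,4.8 440,-129,16,4.8
```

```text
{'x': -272, 'y': -273, 'z': 46, 'rz': 40.0} len 388 -> [359.6, 190.2, 170.0, 29.9]
{'x': -317, 'y': -89, 'z': 60, 'rz': 25.0} len 335 -> [440.5, -129.0, 110.0, 4.9]
{'x': 0, 'y': 0, 'z': 94, 'rz': 0.0} len 94 -> [440.5, -129.0, 16.0, 4.9]
```

Request:
step_arm:
  motion:
    - {"x": -40, "y": -40, "z": 7, "rz": 6, "jaw": -1}
    - {"x": -80, "y": -80, "z": 14, "rz": 12, "jaw": -1}
    - {"x": -272, "y": -273, "z": 46, "rz": 40, "jaw": -1}
    - {"x": -272, "y": -273, "z": 46, "rz": 40, "jaw": -1}
    - {"x": -272, "y": -273, "z": 46, "rz": 40, "jaw": -1}
    - {"x": -272, "y": -273, "z": 46, "rz": 40, "jaw": -1}
    - {"x": -272, "y": -273, "z": 46, "rz": 40, "jaw": -1}
    - {"x": -272, "y": -273, "z": 46, "rz": 40, "jaw": -1}
    - {"x": -272, "y": -273, "z": 46, "rz": 40, "jaw": -1}
    - {"x": -272, "y": -273, "z": 46, "rz": 40, "jaw": -1}
  force: 40

```text
invalid input
```

Request:
step_arm:
  motion:
    - {"x": -40, "y": -40, "z": 7, "rx": 0, "ry": 0, "rz": 6, "jaw": -1}
    - {"x": -80, "y": -80, "z": 14, "rx": 0, "ry": 0, "rz": 12, "jaw": -1}
    - {"x": -272, "y": -273, "z": 46, "rx": 0, "ry": 0, "rz": 40, "jaw": -1}
    - {"x": -272, "y": -273, "z": 46, "rx": 0, "ry": 0, "rz": 40, "jaw": -1}
    - {"x": -272, "y": -273, "z": 46, "rx": 0, "ry": 0, "rz": 40, "jaw": -1}
    - {"x": -272, "y": -273, "z": 46, "rx": 0, "ry": 0, "rz": 40, "jaw": -1}
    - {"x": -272, "y": -273, "z": 46, "rx": 0, "ry": 0, "rz": 40, "jaw": -1}
    - {"x": -272, "y": -273, "z": 46, "rx": 0, "ry": 0, "rz": 40, "jaw": -1}
    - {"x": -272, "y": -273, "z": 46, "rx": 0, "ry": 0, "rz": 40, "jaw": -1}
    - {"x": -272, "y": -273, "z": 46, "rx": 0, "ry": 0, "rz": 40, "jaw": -1}
  force: 40

```text
time_s: 2.08
tcp_pos: [0.3606, 0.186, 0.1702]
orientation: [0.001, 0.503, 0.864, -0.001]
contact_force: [0.3, 0.1, -0.8]
width: 0.999
finger_force: 0.0
```

Request:
step_arm:
  motion:
    - {"x": -30, "y": -9, "z": 6, "rx": 0, "ry": 0, "rz": 3, "jaw": -1}
    - {"x": -317, "y": -89, "z": 60, "rx": 0, "ry": 0, "rz": 25, "jaw": -1}
    - {"x": -317, "y": -89, "z": 60, "rx": 0, "ry": 0, "rz": 25, "jaw": -1}
    - {"x": -317, "y": -89, "z": 60, "rx": 0, "ry": 0, "rz": 25, "jaw": -1}
    - {"x": -317, "y": -89, "z": 60, "rx": 0, "ry": 0, "rz": 25, "jaw": -1}
    - {"x": -317, "y": -89, "z": 60, "rx": 0, "ry": 0, "rz": 25, "jaw": -1}
    - {"x": -317, "y": -89, "z": 60, "rx": 0, "ry": 0, "rz": 25, "jaw": -1}
    - {"x": -317, "y": -89, "z": 60, "rx": 0, "ry": 0, "rz": 25, "jaw": -1}
    - {"x": -317, "y": -89, "z": 60, "rx": 0, "ry": 0, "rz": 25, "jaw": -1}
    - {"x": -317, "y": -89, "z": 60, "rx": 0, "ry": 0, "rz": 25, "jaw": -1}
  force: 40

```text
time_s: 2.92
tcp_pos: [0.4405, -0.1317, 0.1102]
orientation: [0.0, 0.678, 0.735, -0.0]
contact_force: [-0.4, 0.1, 0.1]
width: 1.003
finger_force: 0.0
```

```bash
cat > ob.py <<'E'
from h import *
vision.read_camera("top")
o=env.get_obs();w,x,y,z=o["orientation"]
print(np.round(np.array(o["tcp_pos"])*1000,1),"ang",np.degrees(2*np.arctan2(y,x))%180-90,"tilt",round(w,4),round(z,4),"t",o["time_s"],"F",np.round(o["contact_force"],1),"w",round(o["width"]*94,1),o["finger_force"])
E
python3 ob.py;cat cmd.json
```

```text
[ 439.9 -129.6  110.2] ang 4.737758254999363 tilt -0.0007 0.0001 t 2.9667 F [ 0.2  1.  -0.1] w 94.0 0.0
[440.48134279458327, -129.01984599982006, 16, 4.900000000000006]
```

Request:
step_arm:
  motion:
    - {"x": 0, "y": 0, "z": 15, "rx": 0, "ry": 0, "rz": 0, "jaw": -1}
    - {"x": 0, "y": 0, "z": 35, "rx": 0, "ry": 0, "rz": 0, "jaw": -1}
    - {"x": 0, "y": 0, "z": 55, "rx": 0, "ry": 0, "rz": 0, "jaw": -1}
    - {"x": 0, "y": 0, "z": 72, "rx": 0, "ry": 0, "rz": 0, "jaw": -1}
    - {"x": 0, "y": 0, "z": 85, "rx": 0, "ry": 0, "rz": 0, "jaw": -1}
    - {"x": 0, "y": 0, "z": 92, "rx": 0, "ry": 0, "rz": 0, "jaw": -1}
    - {"x": 0, "y": 0, "z": 94, "rx": 0, "ry": 0, "rz": 0, "jaw": -1}
    - {"x": 0, "y": 0, "z": 94, "rx": 0, "ry": 0, "rz": 0, "jaw": -0.5}
    - {"x": 0, "y": 0, "z": 94, "rx": 0, "ry": 0, "rz": 0, "jaw": 0}
    - {"x": 0, "y": 0, "z": 94, "rx": 0, "ry": 0, "rz": 0, "jaw": 0.5}
  force: 40

```text
time_s: 3.8
tcp_pos: [0.441, -0.1291, 0.0175]
orientation: [0.001, 0.676, 0.737, 0.0]
contact_force: [0.5, 0.2, 0.5]
width: 0.822
finger_force: 0.0
```

Request:
step_arm:
  motion:
    - {"x": 0, "y": 0, "z": 0, "rx": 0, "ry": 0, "rz": 0, "jaw": 1}
    - {"x": 0, "y": 0, "z": 0, "rx": 0, "ry": 0, "rz": 0, "jaw": 1}
    - {"x": 0, "y": 0, "z": 0, "rx": 0, "ry": 0, "rz": 0, "jaw": 1}
    - {"x": 0, "y": 0, "z": 0, "rx": 0, "ry": 0, "rz": 0, "jaw": 1}
    - {"x": 0, "y": 0, "z": 0, "rx": 0, "ry": 0, "rz": 0, "jaw": 1}
    - {"x": 0, "y": 0, "z": 0, "rx": 0, "ry": 0, "rz": 0, "jaw": 1}
  force: 40

```text
time_s: 4.3
tcp_pos: [0.4398, -0.1292, 0.0165]
orientation: [-0.0, 0.676, 0.737, -0.0]
contact_force: [-1.0, -0.2, 2.1]
width: 0.466
finger_force: 40.0
```

```bash
python3 ob.py; python3 nx.py 440,-129,85,4.9 448.5,118.7,85,8.6 448.5,118.7,30,8.6
```

```text
[ 439.8 -129.2   16.5] ang 4.896315031343434 tilt -0.0002 -0.0003 t 4.35 F [-2.  -0.2  1.1] w 43.5 39.96677219867706
{'x': 0, 'y': 0, 'z': -69, 'rz': 0.0} len 69 -> [440.5, -129.0, 85.0, 4.9]
{'x': 246, 'y': 29, 'z': 0, 'rz': -3.5} len 248 -> [448.4, 118.6, 85.0, 8.4]
{'x': 0, 'y': 0, 'z': 55, 'rz': 0.0} len 55 -> [448.4, 118.6, 30.0, 8.4]
```

Request:
step_arm:
  motion:
    - {"x": 0, "y": 0, "z": -4, "rx": 0, "ry": 0, "rz": 0, "jaw": 1}
    - {"x": 0, "y": 0, "z": -14, "rx": 0, "ry": 0, "rz": 0, "jaw": 1}
    - {"x": 0, "y": 0, "z": -28, "rx": 0, "ry": 0, "rz": 0, "jaw": 1}
    - {"x": 0, "y": 0, "z": -44, "rx": 0, "ry": 0, "rz": 0, "jaw": 1}
    - {"x": 0, "y": 0, "z": -58, "rx": 0, "ry": 0, "rz": 0, "jaw": 1}
    - {"x": 0, "y": 0, "z": -66, "rx": 0, "ry": 0, "rz": 0, "jaw": 1}
    - {"x": 0, "y": 0, "z": -69, "rx": 0, "ry": 0, "rz": 0, "jaw": 1}
    - {"x": 0, "y": 0, "z": -69, "rx": 0, "ry": 0, "rz": 0, "jaw": 1}
  force: 40

```text
time_s: 5.02
tcp_pos: [0.4403, -0.1291, 0.086]
orientation: [0.001, 0.676, 0.737, 0.0]
contact_force: [-0.2, 1.1, -6.4]
width: 0.466
finger_force: 40.0
```

Request:
step_arm:
  motion:
    - {"x": 8, "y": 1, "z": 0, "rx": 0, "ry": 0, "rz": 0, "jaw": 1}
    - {"x": 28, "y": 3, "z": 0, "rx": 0, "ry": 0, "rz": -0.5, "jaw": 1}
    - {"x": 62, "y": 7, "z": 0, "rx": 0, "ry": 0, "rz": -1, "jaw": 1}
    - {"x": 102, "y": 12, "z": 0, "rx": 0, "ry": 0, "rz": -1.5, "jaw": 1}
    - {"x": 142, "y": 17, "z": 0, "rx": 0, "ry": 0, "rz": -2, "jaw": 1}
    - {"x": 182, "y": 21, "z": 0, "rx": 0, "ry": 0, "rz": -2.5, "jaw": 1}
    - {"x": 214, "y": 25, "z": 0, "rx": 0, "ry": 0, "rz": -3, "jaw": 1}
    - {"x": 236, "y": 28, "z": 0, "rx": 0, "ry": 0, "rz": -3.5, "jaw": 1}
    - {"x": 246, "y": 29, "z": 0, "rx": 0, "ry": 0, "rz": -3.5, "jaw": 1}
    - {"x": 246, "y": 29, "z": 0, "rx": 0, "ry": 0, "rz": -3.5, "jaw": 1}
  force: 40

```text
time_s: 5.85
tcp_pos: [0.4465, 0.1208, 0.0843]
orientation: [-0.001, 0.652, 0.758, -0.001]
contact_force: [0.8, 0.5, -6.2]
width: 0.468
finger_force: 40.0
```

```bash
python3 ob.py
python3 - <<'E'
from ov import *
for n,o,wh in(("top",(180,210),(120,110)),("side",(190,165),(120,100))):
    c=vision.read_camera(n);s=4;o=np.array(o)
    im=cv2.resize(c["pixels"][o[1]:o[1]+wh[1],o[0]:o[0]+wh[0]],None,fx=s,fy=s,interpolation=cv2.INTER_CUBIC)
    box(im,c,.4484,.1186,98.4,.06,.166,.012,.022,(0,0,255),s,o)
    box(im,c,.4484,.1186,98.4,.044,.150,.069,.083,(255,0,255),s,o)
    cv2.imwrite(f"pics/p_{n}.png",im)
a=cv2.imread("pics/p_top.png");b=cv2.imread("pics/p_side.png")
h=max(a.shape[0],b.shape[0]);f=lambda i:cv2.copyMakeBorder(i,0,h-i.shape[0],0,0,0)
cv2.imwrite("pics/p_both.png",cv2.resize(np.hstack([f(a),f(b)]),None,fx=.8,fy=.8))
E
```

```text
[446.7 119.3  84.4] ang 8.548468173507942 tilt -0.0007 -0.0011 t 5.9 F [-0.8 -0.9 -6. ] w 43.6 39.965073466300964
```

View pics/p_both.png

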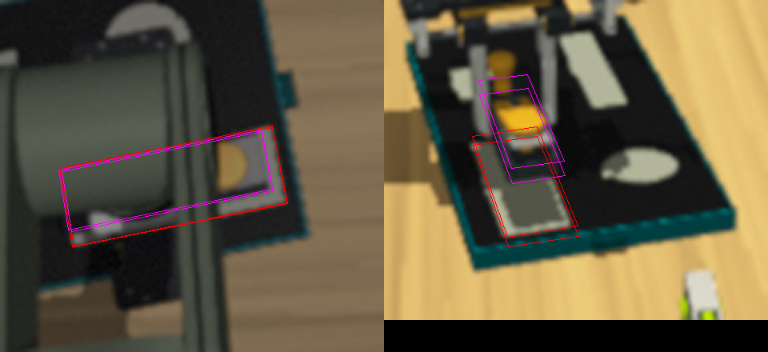

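The plane hangs level over its recess and both views agree with the projected boxes, so I'll lower it.

Request:
step_arm:
  motion:
    - {"x": 0, "y": 0, "z": 8, "rx": 0, "ry": 0, "rz": 0, "jaw": 1}
    - {"x": 0, "y": 0, "z": 20, "rx": 0, "ry": 0, "rz": 0, "jaw": 1}
    - {"x": 0, "y": 0, "z": 32, "rx": 0, "ry": 0, "rz": 0, "jaw": 1}
    - {"x": 0, "y": 0, "z": 42, "rx": 0, "ry": 0, "rz": 0, "jaw": 1}
    - {"x": 0, "y": 0, "z": 49, "rx": 0, "ry": 0, "rz": 0, "jaw": 1}
    - {"x": 0, "y": 0, "z": 53, "rx": 0, "ry": 0, "rz": 0, "jaw": 1}
    - {"x": 0, "y": 0, "z": 55, "rx": 0, "ry": 0, "rz": 0, "jaw": 1}
    - {"x": 0, "y": 0, "z": 55, "rx": 0, "ry": 0, "rz": 0, "jaw": 1}
  force: 40

```text
time_s: 6.67
tcp_pos: [0.4479, 0.1183, 0.0301]
orientation: [-0.0, 0.654, 0.757, -0.0]
contact_force: [0.0, 0.8, -5.8]
width: 0.466
finger_force: 40.0
```

Request:
step_arm:
  motion:
    - {"x": 0, "y": 0, "z": 1, "rx": 0, "ry": 0, "rz": 0, "jaw": 1}
    - {"x": 0, "y": 0, "z": 2, "rx": 0, "ry": 0, "rz": 0, "jaw": 1}
    - {"x": 0, "y": 0, "z": 2, "rx": 0, "ry": 0, "rz": 0, "jaw": 1}
  force: 40

```text
time_s: 6.92
tcp_pos: [0.4484, 0.1186, 0.0288]
orientation: [0.0, 0.653, 0.757, 0.0]
contact_force: [-0.8, 0.1, -6.3]
width: 0.463
finger_force: 40.0
```

Not touching yet; 1 mm at a time.

Request:
step_arm:
  motion:
    - {"x": 0, "y": 0, "z": 1, "rx": 0, "ry": 0, "rz": 0, "jaw": 1}
    - {"x": 0, "y": 0, "z": 1, "rx": 0, "ry": 0, "rz": 0, "jaw": 1}
    - {"x": 0, "y": 0, "z": 1, "rx": 0, "ry": 0, "rz": 0, "jaw": 1}
  force: 40

```text
time_s: 7.17
tcp_pos: [0.4485, 0.1186, 0.0286]
orientation: [0.0, 0.653, 0.757, 0.0]
contact_force: [-2.8, 0.3, 6.8]
width: 0.468
finger_force: 40.0
```

Request:
step_arm:
  motion:
    - {"x": 0, "y": 0, "z": 0, "rx": 0, "ry": 0, "rz": 0, "jaw": 0}
    - {"x": 0, "y": 0, "z": 0, "rx": 0, "ry": 0, "rz": 0, "jaw": -0.2}
    - {"x": 0, "y": 0, "z": 0, "rx": 0, "ry": 0, "rz": 0, "jaw": -0.2}
    - {"x": 0, "y": 0, "z": 0, "rx": 0, "ry": 0, "rz": 0, "jaw": -0.2}
    - {"x": 0, "y": 0, "z": -6, "rx": 0, "ry": 0, "rz": 0, "jaw": -0.2}
    - {"x": 0, "y": 0, "z": -20, "rx": 0, "ry": 0, "rz": 0, "jaw": -0.2}
    - {"x": 0, "y": 0, "z": -45, "rx": 0, "ry": 0, "rz": 0, "jaw": -0.2}
    - {"x": 0, "y": 0, "z": -73, "rx": 0, "ry": 0, "rz": 0, "jaw": -0.2}
    - {"x": 0, "y": 0, "z": -73, "rx": 0, "ry": 0, "rz": 0, "jaw": -0.2}
    - {"x": 0, "y": 0, "z": -73, "rx": 0, "ry": 0, "rz": 0, "jaw": -0.2}
  force: 40

```text
time_s: 8.0
tcp_pos: [0.45, 0.1187, 0.1025]
orientation: [0.002, 0.653, 0.757, 0.002]
contact_force: [-0.4, 0.7, -0.2]
width: 0.603
finger_force: 0.0
```

```bash
python3 -c "
import json;s=json.load(open('cmd.json'));s[2]=100;json.dump(s,open('cmd.json','w'))"; python3 ob.py; python3 nx.py 578,-136,100,-0.8 578,-136,18,-0.8
```

```text
[448.4 118.6 101. ] ang 8.401941303733821 tilt 0.0006 0.0006 t 8.05 F [ 0.2 -0.  -0.3] w 56.7 0.0
{'x': -271, 'y': 91, 'z': 0, 'rz': 9.0} len 286 -> [578.0, -136.2, 100.0, -0.6]
{'x': 0, 'y': 0, 'z': 82, 'rz': 0.0} len 82 -> [578.0, -136.2, 18.0, -0.6]
```

Request:
step_arm:
  motion:
    - {"x": -20, "y": 7, "z": 0, "rx": 0, "ry": 0, "rz": 1, "jaw": -0.5}
    - {"x": -271, "y": 91, "z": 0, "rx": 0, "ry": 0, "rz": 9, "jaw": -0.5}
    - {"x": -271, "y": 91, "z": 0, "rx": 0, "ry": 0, "rz": 9, "jaw": -0.5}
    - {"x": -271, "y": 91, "z": 0, "rx": 0, "ry": 0, "rz": 9, "jaw": -0.5}
    - {"x": -271, "y": 91, "z": 0, "rx": 0, "ry": 0, "rz": 9, "jaw": -0.5}
    - {"x": -271, "y": 91, "z": 0, "rx": 0, "ry": 0, "rz": 9, "jaw": -0.5}
    - {"x": -271, "y": 91, "z": 0, "rx": 0, "ry": 0, "rz": 9, "jaw": -0.5}
    - {"x": -271, "y": 91, "z": 0, "rx": 0, "ry": 0, "rz": 9, "jaw": -0.5}
    - {"x": -271, "y": 91, "z": 0, "rx": 0, "ry": 0, "rz": 9, "jaw": -0.5}
    - {"x": -271, "y": 91, "z": 0, "rx": 0, "ry": 0, "rz": 9, "jaw": -0.5}
  force: 35

```text
time_s: 8.88
tcp_pos: [0.5762, -0.136, 0.0985]
orientation: [-0.002, 0.711, 0.703, -0.001]
contact_force: [1.1, 0.0, -0.5]
width: 0.749
finger_force: 0.0
```

Request:
step_arm:
  motion:
    - {"x": 0, "y": 0, "z": 15, "rx": 0, "ry": 0, "rz": 0, "jaw": -0.5}
    - {"x": 0, "y": 0, "z": 35, "rx": 0, "ry": 0, "rz": 0, "jaw": -0.5}
    - {"x": 0, "y": 0, "z": 53, "rx": 0, "ry": 0, "rz": 0, "jaw": -0.5}
    - {"x": 0, "y": 0, "z": 68, "rx": 0, "ry": 0, "rz": 0, "jaw": -0.5}
    - {"x": 0, "y": 0, "z": 78, "rx": 0, "ry": 0, "rz": 0, "jaw": -0.5}
    - {"x": 0, "y": 0, "z": 82, "rx": 0, "ry": 0, "rz": 0, "jaw": -0.5}
    - {"x": 0, "y": 0, "z": 82, "rx": 0, "ry": 0, "rz": 0, "jaw": -0.5}
    - {"x": 0, "y": 0, "z": 82, "rx": 0, "ry": 0, "rz": 0, "jaw": 0}
    - {"x": 0, "y": 0, "z": 82, "rx": 0, "ry": 0, "rz": 0, "jaw": 0.4}
    - {"x": 0, "y": 0, "z": 82, "rx": 0, "ry": 0, "rz": 0, "jaw": 1}
  force: 35

```text
time_s: 9.72
tcp_pos: [0.5786, -0.1365, 0.0197]
orientation: [0.001, 0.711, 0.703, 0.0]
contact_force: [0.2, -0.4, 0.0]
width: 0.578
finger_force: 0.0
```

Request:
step_arm:
  motion:
    - {"x": 0, "y": 0, "z": 0, "rx": 0, "ry": 0, "rz": 0, "jaw": 1}
    - {"x": 0, "y": 0, "z": 0, "rx": 0, "ry": 0, "rz": 0, "jaw": 1}
    - {"x": 0, "y": 0, "z": 0, "rx": 0, "ry": 0, "rz": 0, "jaw": 1}
    - {"x": 0, "y": 0, "z": 0, "rx": 0, "ry": 0, "rz": 0, "jaw": 1}
    - {"x": 0, "y": 0, "z": 0, "rx": 0, "ry": 0, "rz": 0, "jaw": 1}
    - {"x": 0, "y": 0, "z": 0, "rx": 0, "ry": 0, "rz": 0, "jaw": 1}
  force: 35

```text
time_s: 10.22
tcp_pos: [0.5778, -0.1364, 0.0186]
orientation: [0.0, 0.711, 0.703, 0.0]
contact_force: [0.5, 0.3, -0.2]
width: 0.231
finger_force: 35.0
```

```bash
python3 ob.py; python3 nx.py 578,-136,100,-0.6 545,90,100,4  529.7,317.2,100,8.6 529.7,317.2,31,8.6
```

```text
[ 577.8 -136.4   18.6] ang -0.6048710998797162 tilt 0.0002 0.0001 t 10.2667 F [ 0.6  0.4 -0.2] w 22.1 34.99818027019501
{'x': 0, 'y': 0, 'z': -82, 'rz': 0.0} len 82 -> [578.0, -136.2, 100.0, -0.6]
{'x': 226, 'y': -35, 'z': 0, 'rz': -4.5} len 229 -> [545.3, 90.1, 100.0, 3.9]
{'x': 228, 'y': 0, 'z': 0, 'rz': -4.5} len 228 -> [529.8, 317.6, 100.0, 8.4]
{'x': 0, 'y': 0, 'z': 69, 'rz': 0.0} len 69 -> [529.8, 317.6, 31.0, 8.4]
```

Request:
step_arm:
  motion:
    - {"x": 0, "y": 0, "z": -4, "rx": 0, "ry": 0, "rz": 0, "jaw": 1}
    - {"x": 0, "y": 0, "z": -14, "rx": 0, "ry": 0, "rz": 0, "jaw": 1}
    - {"x": 0, "y": 0, "z": -30, "rx": 0, "ry": 0, "rz": 0, "jaw": 1}
    - {"x": 0, "y": 0, "z": -50, "rx": 0, "ry": 0, "rz": 0, "jaw": 1}
    - {"x": 0, "y": 0, "z": -68, "rx": 0, "ry": 0, "rz": 0, "jaw": 1}
    - {"x": 0, "y": 0, "z": -79, "rx": 0, "ry": 0, "rz": 0, "jaw": 1}
    - {"x": 0, "y": 0, "z": -82, "rx": 0, "ry": 0, "rz": 0, "jaw": 1}
    - {"x": 0, "y": 0, "z": -82, "rx": 0, "ry": 0, "rz": 0, "jaw": 1}
  force: 35

```text
time_s: 10.93
tcp_pos: [0.5782, -0.1365, 0.1016]
orientation: [0.001, 0.711, 0.703, 0.0]
contact_force: [-0.6, 0.0, -3.2]
width: 0.233
finger_force: 35.0
```

Request:
step_arm:
  motion:
    - {"x": 8, "y": -1, "z": 0, "rx": 0, "ry": 0, "rz": 0, "jaw": 1}
    - {"x": 28, "y": -4, "z": 0, "rx": 0, "ry": 0, "rz": -0.5, "jaw": 1}
    - {"x": 60, "y": -9, "z": 0, "rx": 0, "ry": 0, "rz": -1, "jaw": 1}
    - {"x": 98, "y": -15, "z": 0, "rx": 0, "ry": 0, "rz": -2, "jaw": 1}
    - {"x": 136, "y": -21, "z": 0, "rx": 0, "ry": 0, "rz": -2.5, "jaw": 1}
    - {"x": 170, "y": -26, "z": 0, "rx": 0, "ry": 0, "rz": -3.5, "jaw": 1}
    - {"x": 200, "y": -31, "z": 0, "rx": 0, "ry": 0, "rz": -4, "jaw": 1}
    - {"x": 226, "y": -35, "z": 0, "rx": 0, "ry": 0, "rz": -4.5, "jaw": 1}
  force: 35

```text
time_s: 11.6
tcp_pos: [0.5424, 0.0928, 0.0986]
orientation: [-0.002, 0.682, 0.731, -0.001]
contact_force: [0.3, -0.2, -2.7]
width: 0.232
finger_force: 35.0
```

Request:
step_arm:
  motion:
    - {"x": 26, "y": 0, "z": 0, "rx": 0, "ry": 0, "rz": -0.5, "jaw": 1}
    - {"x": 58, "y": 0, "z": 0, "rx": 0, "ry": 0, "rz": -1, "jaw": 1}
    - {"x": 95, "y": 0, "z": 0, "rx": 0, "ry": 0, "rz": -2, "jaw": 1}
    - {"x": 132, "y": 0, "z": 0, "rx": 0, "ry": 0, "rz": -2.5, "jaw": 1}
    - {"x": 168, "y": 0, "z": 0, "rx": 0, "ry": 0, "rz": -3.5, "jaw": 1}
    - {"x": 200, "y": 0, "z": 0, "rx": 0, "ry": 0, "rz": -4, "jaw": 1}
    - {"x": 220, "y": 0, "z": 0, "rx": 0, "ry": 0, "rz": -4.5, "jaw": 1}
    - {"x": 228, "y": 0, "z": 0, "rx": 0, "ry": 0, "rz": -4.5, "jaw": 1}
    - {"x": 228, "y": 0, "z": 0, "rx": 0, "ry": 0, "rz": -4.5, "jaw": 1}
    - {"x": 228, "y": 0, "z": 0, "rx": 0, "ry": 0, "rz": -4.5, "jaw": 1}
  force: 35

```text
time_s: 12.43
tcp_pos: [0.5284, 0.3168, 0.0991]
orientation: [-0.0, 0.653, 0.757, -0.001]
contact_force: [-0.5, -0.6, -3.3]
width: 0.233
finger_force: 35.0
```

```bash
python3 ob.py
python3 - <<'E'
from ov import *
n,o,wh="side",(190,140),(130,110)
c=vision.read_camera(n);s=5;o=np.array(o)
im=cv2.resize(c["pixels"][o[1]:o[1]+wh[1],o[0]:o[0]+wh[0]],None,fx=s,fy=s,interpolation=cv2.INTER_CUBIC)
box(im,c,.5298,.3176,98.4,.038,.166,.012,.022,(0,0,255),s,o)
box(im,c,.5298,.3176,98.4,.022,.150,.082,.124,(255,0,255),s,o)
cv2.imwrite("pics/l_side.png",im)
E
```

```text
[528.8 316.2  99.4] ang 8.36401187531608 tilt -0.0002 -0.0012 t 12.4833 F [ 0.5 -0.6 -2.8] w 21.7 34.99716103076935
```

View pics/l_side.png

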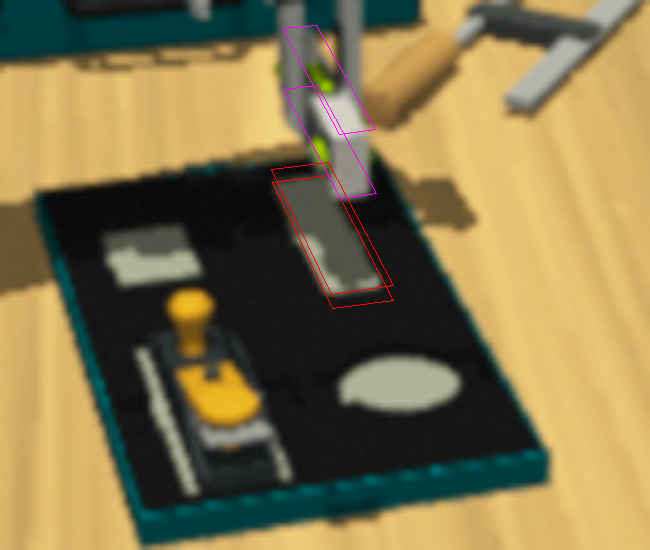

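The plane sits in its recess at about (215,400) in the crop. The level is over its recess as predicted, so I'll lower it.

Request:
step_arm:
  motion:
    - {"x": 0, "y": 0, "z": 8, "rx": 0, "ry": 0, "rz": 0, "jaw": 1}
    - {"x": 0, "y": 0, "z": 22, "rx": 0, "ry": 0, "rz": 0, "jaw": 1}
    - {"x": 0, "y": 0, "z": 38, "rx": 0, "ry": 0, "rz": 0, "jaw": 1}
    - {"x": 0, "y": 0, "z": 51, "rx": 0, "ry": 0, "rz": 0, "jaw": 1}
    - {"x": 0, "y": 0, "z": 60, "rx": 0, "ry": 0, "rz": 0, "jaw": 1}
    - {"x": 0, "y": 0, "z": 66, "rx": 0, "ry": 0, "rz": 0, "jaw": 1}
    - {"x": 0, "y": 0, "z": 69, "rx": 0, "ry": 0, "rz": 0, "jaw": 1}
    - {"x": 0, "y": 0, "z": 69, "rx": 0, "ry": 0, "rz": 0, "jaw": 1}
    - {"x": 0, "y": 0, "z": 70, "rx": 0, "ry": 0, "rz": 0, "jaw": 1}
    - {"x": 0, "y": 0, "z": 70, "rx": 0, "ry": 0, "rz": 0, "jaw": 1}
  force: 35

```text
time_s: 13.37
tcp_pos: [0.5301, 0.3179, 0.031]
orientation: [0.0, 0.653, 0.757, 0.001]
contact_force: [0.3, -0.5, -2.9]
width: 0.229
finger_force: 35.0
```

Request:
step_arm:
  motion:
    - {"x": 0, "y": 0, "z": 1, "rx": 0, "ry": 0, "rz": 0, "jaw": 1}
    - {"x": 0, "y": 0, "z": 1, "rx": 0, "ry": 0, "rz": 0, "jaw": 1}
    - {"x": 0, "y": 0, "z": 1, "rx": 0, "ry": 0, "rz": 0, "jaw": 1}
  force: 35

```text
time_s: 13.62
tcp_pos: [0.5302, 0.318, 0.0306]
orientation: [0.0, 0.653, 0.757, 0.001]
contact_force: [-1.2, 0.4, 2.7]
width: 0.233
finger_force: 35.0
```

Request:
step_arm:
  motion:
    - {"x": 0, "y": 0, "z": 0, "rx": 0, "ry": 0, "rz": 0, "jaw": 0.45}
    - {"x": 0, "y": 0, "z": 0, "rx": 0, "ry": 0, "rz": 0, "jaw": 0.2}
    - {"x": 0, "y": 0, "z": 0, "rx": 0, "ry": 0, "rz": 0, "jaw": 0.2}
    - {"x": 0, "y": 0, "z": 0, "rx": 0, "ry": 0, "rz": 0, "jaw": 0.2}
    - {"x": 0, "y": 0, "z": -6, "rx": 0, "ry": 0, "rz": 0, "jaw": 0.2}
    - {"x": 0, "y": 0, "z": -20, "rx": 0, "ry": 0, "rz": 0, "jaw": 0.2}
    - {"x": 0, "y": 0, "z": -50, "rx": 0, "ry": 0, "rz": 0, "jaw": 0.2}
    - {"x": 0, "y": 0, "z": -81, "rx": 0, "ry": 0, "rz": 0, "jaw": 0.2}
    - {"x": 0, "y": 0, "z": -81, "rx": 0, "ry": 0, "rz": 0, "jaw": 0.2}
    - {"x": 0, "y": 0, "z": -81, "rx": 0, "ry": 0, "rz": 0, "jaw": 0.2}
  force: 35

```text
time_s: 14.45
tcp_pos: [0.532, 0.3187, 0.1147]
orientation: [0.002, 0.653, 0.757, 0.003]
contact_force: [0.1, -0.3, 0.4]
width: 0.398
finger_force: 0.0
```

```bash
python3 -c "
import json;s=json.load(open('cmd.json'));s[2]=110;json.dump(s,open('cmd.json','w'))"; python3 ob.py; python3 nx.py 480,-20,120,11 447.5,-361,120,13.8 447.5,-361,28,13.8
```

```text
[530.3 317.9 112.3] ang 8.404203835989037 tilt 0.0007 0.0014 t 14.5 F [-0.4  0.4 -0.3] w 37.8 0.0
{'x': -327, 'y': -99, 'z': -10, 'rz': -2.5} len 342 -> [479.7, -20.4, 120.0, 10.9]
{'x': -328, 'y': -96, 'z': 0, 'rz': -3.0} len 342 -> [447.4, -360.6, 120.0, 13.9]
{'x': 0, 'y': 0, 'z': 92, 'rz': 0.0} len 92 -> [447.4, -360.6, 28.0, 13.9]
```

Request:
step_arm:
  motion:
    - {"x": -20, "y": -6, "z": -5, "rx": 0, "ry": 0, "rz": 0, "jaw": 0.2}
    - {"x": -327, "y": -99, "z": -10, "rx": 0, "ry": 0, "rz": -2.5, "jaw": -0.6}
    - {"x": -327, "y": -99, "z": -10, "rx": 0, "ry": 0, "rz": -2.5, "jaw": -0.6}
    - {"x": -327, "y": -99, "z": -10, "rx": 0, "ry": 0, "rz": -2.5, "jaw": -0.6}
    - {"x": -327, "y": -99, "z": -10, "rx": 0, "ry": 0, "rz": -2.5, "jaw": -0.6}
    - {"x": -327, "y": -99, "z": -10, "rx": 0, "ry": 0, "rz": -2.5, "jaw": -0.6}
    - {"x": -327, "y": -99, "z": -10, "rx": 0, "ry": 0, "rz": -2.5, "jaw": -0.6}
    - {"x": -327, "y": -99, "z": -10, "rx": 0, "ry": 0, "rz": -2.5, "jaw": -0.6}
    - {"x": -327, "y": -99, "z": -10, "rx": 0, "ry": 0, "rz": -2.5, "jaw": -0.6}
    - {"x": -327, "y": -99, "z": -10, "rx": 0, "ry": 0, "rz": -2.5, "jaw": -0.6}
  force: 35

```text
time_s: 15.33
tcp_pos: [0.4774, -0.0248, 0.1192]
orientation: [-0.001, 0.639, 0.769, -0.002]
contact_force: [0.8, 0.5, -0.2]
width: 0.796
finger_force: 0.0
```

Request:
step_arm:
  motion:
    - {"x": -20, "y": -6, "z": 0, "rx": 0, "ry": 0, "rz": 0, "jaw": -0.6}
    - {"x": -328, "y": -96, "z": 0, "rx": 0, "ry": 0, "rz": -3, "jaw": -0.6}
    - {"x": -328, "y": -96, "z": 0, "rx": 0, "ry": 0, "rz": -3, "jaw": -0.6}
    - {"x": -328, "y": -96, "z": 0, "rx": 0, "ry": 0, "rz": -3, "jaw": -0.6}
    - {"x": -328, "y": -96, "z": 0, "rx": 0, "ry": 0, "rz": -3, "jaw": -0.6}
    - {"x": -328, "y": -96, "z": 0, "rx": 0, "ry": 0, "rz": -3, "jaw": -0.6}
    - {"x": -328, "y": -96, "z": 0, "rx": 0, "ry": 0, "rz": -3, "jaw": -0.6}
    - {"x": -328, "y": -96, "z": 0, "rx": 0, "ry": 0, "rz": -3, "jaw": -0.6}
    - {"x": -328, "y": -96, "z": 0, "rx": 0, "ry": 0, "rz": -3, "jaw": -0.6}
    - {"x": -328, "y": -96, "z": 0, "rx": 0, "ry": 0, "rz": -3, "jaw": -0.6}
  force: 35

```text
time_s: 16.17
tcp_pos: [0.4462, -0.3653, 0.1195]
orientation: [0.0, 0.618, 0.786, -0.001]
contact_force: [0.3, -0.0, 0.6]
width: 0.799
finger_force: 0.0
```

```bash
python3 ob.py
python3 - <<'E'
from ov import *
n,o,wh="side",(200,150),(150,115)
c=vision.read_camera(n)
a=cv2.resize(c["pixels"][150:265,190:320],None,fx=3,fy=3,interpolation=cv2.INTER_CUBIC)
b=cv2.resize(c["pixels"][285:400,190:320],None,fx=3,fy=3,interpolation=cv2.INTER_CUBIC)
cv2.imwrite("pics/l2.png",np.hstack([a,b]))
E
```

```text
[ 446.3 -362.1  119.1] ang 13.6907734439296 tilt -0.001 0.0003 t 16.2167 F [-0.7 -0.7 -0.3] w 75.1 0.0
```

View pics/l2.png

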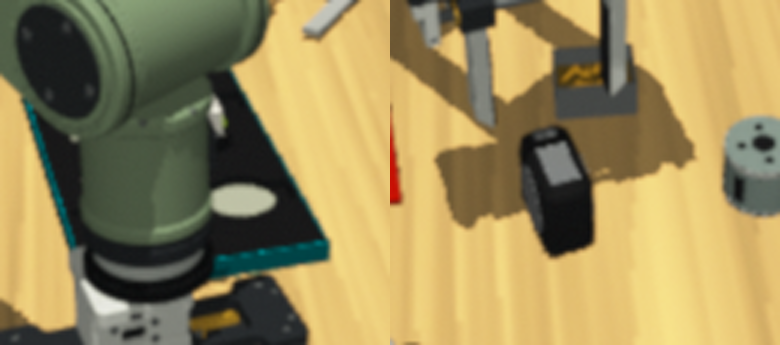

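The fingers straddle the tape, which stands clear of the tub. I'll descend and grip.

Request:
step_arm:
  motion:
    - {"x": 0, "y": 0, "z": 15, "rx": 0, "ry": 0, "rz": 0, "jaw": -0.6}
    - {"x": 0, "y": 0, "z": 35, "rx": 0, "ry": 0, "rz": 0, "jaw": -0.6}
    - {"x": 0, "y": 0, "z": 56, "rx": 0, "ry": 0, "rz": 0, "jaw": -0.6}
    - {"x": 0, "y": 0, "z": 74, "rx": 0, "ry": 0, "rz": 0, "jaw": -0.6}
    - {"x": 0, "y": 0, "z": 86, "rx": 0, "ry": 0, "rz": 0, "jaw": -0.6}
    - {"x": 0, "y": 0, "z": 92, "rx": 0, "ry": 0, "rz": 0, "jaw": -0.6}
    - {"x": 0, "y": 0, "z": 92, "rx": 0, "ry": 0, "rz": 0, "jaw": -0.4}
    - {"x": 0, "y": 0, "z": 92, "rx": 0, "ry": 0, "rz": 0, "jaw": -0.2}
    - {"x": 0, "y": 0, "z": 92, "rx": 0, "ry": 0, "rz": 0, "jaw": 0}
    - {"x": 0, "y": 0, "z": 92, "rx": 0, "ry": 0, "rz": 0, "jaw": 0.2}
  force: 30

```text
time_s: 17.1
tcp_pos: [0.448, -0.3614, 0.0298]
orientation: [0.001, 0.616, 0.788, -0.0]
contact_force: [-0.2, 0.6, -0.1]
width: 0.55
finger_force: 0.0
```

Request:
step_arm:
  motion:
    - {"x": 0, "y": 0, "z": 0, "rx": 0, "ry": 0, "rz": 0, "jaw": 0.4}
    - {"x": 0, "y": 0, "z": 0, "rx": 0, "ry": 0, "rz": 0, "jaw": 1}
    - {"x": 0, "y": 0, "z": 0, "rx": 0, "ry": 0, "rz": 0, "jaw": 1}
    - {"x": 0, "y": 0, "z": 0, "rx": 0, "ry": 0, "rz": 0, "jaw": 1}
    - {"x": 0, "y": 0, "z": 0, "rx": 0, "ry": 0, "rz": 0, "jaw": 1}
    - {"x": 0, "y": 0, "z": 0, "rx": 0, "ry": 0, "rz": 0, "jaw": 1}
  force: 30

```text
time_s: 17.6
tcp_pos: [0.4473, -0.3611, 0.0292]
orientation: [0.001, 0.616, 0.787, -0.0]
contact_force: [-0.8, 1.3, 4.9]
width: 0.384
finger_force: 30.0
```

```bash
python3 ob.py; python3 nx.py 447.4,-360.6,115,13.9 470,-20,115,11 420.8,300.7,115,8.6 420.8,300.7,41,8.6
```

```text
[ 447.3 -361.1   29.2] ang 13.899091369704124 tilt 0.0005 -0.0002 t 17.65 F [-1.1  0.7  5.6] w 35.8 29.95893806219101
{'x': 0, 'y': 0, 'z': -87, 'rz': 0.0} len 87 -> [447.4, -360.6, 115.0, 13.9]
{'x': 325, 'y': 104, 'z': 0, 'rz': 3.0} len 341 -> [470.3, -20.1, 115.0, 10.9]
{'x': 324, 'y': 12, 'z': 0, 'rz': 2.5} len 324 -> [420.8, 300.3, 115.0, 8.4]
{'x': 0, 'y': 0, 'z': 74, 'rz': 0.0} len 74 -> [420.8, 300.3, 41.0, 8.4]
```

Request:
step_arm:
  motion:
    - {"x": 0, "y": 0, "z": -4, "rx": 0, "ry": 0, "rz": 0, "jaw": 1}
    - {"x": 0, "y": 0, "z": -14, "rx": 0, "ry": 0, "rz": 0, "jaw": 1}
    - {"x": 0, "y": 0, "z": -30, "rx": 0, "ry": 0, "rz": 0, "jaw": 1}
    - {"x": 0, "y": 0, "z": -50, "rx": 0, "ry": 0, "rz": 0, "jaw": 1}
    - {"x": 0, "y": 0, "z": -70, "rx": 0, "ry": 0, "rz": 0, "jaw": 1}
    - {"x": 0, "y": 0, "z": -83, "rx": 0, "ry": 0, "rz": 0, "jaw": 1}
    - {"x": 0, "y": 0, "z": -87, "rx": 0, "ry": 0, "rz": 0, "jaw": 1}
    - {"x": 0, "y": 0, "z": -87, "rx": 0, "ry": 0, "rz": 0, "jaw": 1}
  force: 30

```text
time_s: 18.32
tcp_pos: [0.4476, -0.3612, 0.1168]
orientation: [0.001, 0.616, 0.787, -0.0]
contact_force: [-0.4, -0.0, -1.5]
width: 0.382
finger_force: 30.0
```

Request:
step_arm:
  motion:
    - {"x": 12, "y": 4, "z": 0, "rx": 0, "ry": 0, "rz": 0, "jaw": 1}
    - {"x": 40, "y": 13, "z": 0, "rx": 0, "ry": 0, "rz": 0.5, "jaw": 1}
    - {"x": 75, "y": 24, "z": 0, "rx": 0, "ry": 0, "rz": 1, "jaw": 1}
    - {"x": 112, "y": 36, "z": 0, "rx": 0, "ry": 0, "rz": 1, "jaw": 1}
    - {"x": 149, "y": 48, "z": 0, "rx": 0, "ry": 0, "rz": 1.5, "jaw": 1}
    - {"x": 186, "y": 60, "z": 0, "rx": 0, "ry": 0, "rz": 2, "jaw": 1}
    - {"x": 223, "y": 71, "z": 0, "rx": 0, "ry": 0, "rz": 2, "jaw": 1}
    - {"x": 260, "y": 83, "z": 0, "rx": 0, "ry": 0, "rz": 2.5, "jaw": 1}
    - {"x": 294, "y": 94, "z": 0, "rx": 0, "ry": 0, "rz": 3, "jaw": 1}
    - {"x": 325, "y": 104, "z": 0, "rx": 0, "ry": 0, "rz": 3, "jaw": 1}
  force: 30

```text
time_s: 19.15
tcp_pos: [0.4675, -0.0168, 0.1137]
orientation: [-0.002, 0.637, 0.771, -0.001]
contact_force: [0.9, -0.6, -2.3]
width: 0.382
finger_force: 30.0
```

Request:
step_arm:
  motion:
    - {"x": 35, "y": 1, "z": 0, "rx": 0, "ry": 0, "rz": 0, "jaw": 1}
    - {"x": 72, "y": 3, "z": 0, "rx": 0, "ry": 0, "rz": 0.5, "jaw": 1}
    - {"x": 110, "y": 4, "z": 0, "rx": 0, "ry": 0, "rz": 1, "jaw": 1}
    - {"x": 148, "y": 5, "z": 0, "rx": 0, "ry": 0, "rz": 1, "jaw": 1}
    - {"x": 186, "y": 7, "z": 0, "rx": 0, "ry": 0, "rz": 1.5, "jaw": 1}
    - {"x": 224, "y": 8, "z": 0, "rx": 0, "ry": 0, "rz": 2, "jaw": 1}
    - {"x": 262, "y": 10, "z": 0, "rx": 0, "ry": 0, "rz": 2, "jaw": 1}
    - {"x": 296, "y": 11, "z": 0, "rx": 0, "ry": 0, "rz": 2.5, "jaw": 1}
    - {"x": 316, "y": 12, "z": 0, "rx": 0, "ry": 0, "rz": 2.5, "jaw": 1}
    - {"x": 324, "y": 12, "z": 0, "rx": 0, "ry": 0, "rz": 2.5, "jaw": 1}
  force: 30

```text
time_s: 19.98
tcp_pos: [0.4176, 0.3029, 0.1138]
orientation: [-0.001, 0.652, 0.758, -0.001]
contact_force: [-0.0, -0.4, -2.2]
width: 0.383
finger_force: 30.0
```

Request:
step_arm:
  motion:
    - {"x": 0, "y": 0, "z": 0, "rx": 0, "ry": 0, "rz": 0, "jaw": 1}
    - {"x": 0, "y": 0, "z": 0, "rx": 0, "ry": 0, "rz": 0, "jaw": 1}
    - {"x": 0, "y": 0, "z": 0, "rx": 0, "ry": 0, "rz": 0, "jaw": 1}
  force: 30

```text
time_s: 20.23
tcp_pos: [0.4199, 0.2989, 0.1147]
orientation: [-0.0, 0.654, 0.757, -0.001]
contact_force: [-0.8, 0.2, -1.3]
width: 0.382
finger_force: 30.0
```

```bash
python3 ob.py
python3 - <<'E'
from ov import *
n,o,wh="side",(190,130),(130,120)
c=vision.read_camera(n);s=5;o=np.array(o)
im=cv2.resize(c["pixels"][o[1]:o[1]+wh[1],o[0]:o[0]+wh[0]],None,fx=s,fy=s,interpolation=cv2.INTER_CUBIC)
box(im,c,.4208,.3003,98.4,.052,.081,.012,.022,(0,0,255),s,o)
box(im,c,.4208,.3003,98.4,.036,.065,.087,.149,(255,0,255),s,o)
cv2.imwrite("pics/t_side.png",im)
E
```

```text
[420.2 298.8 114.9] ang 8.306877721543941 tilt -0.0001 -0.0008 t 20.2833 F [ 0.4  0.3 -1.9] w 35.8 29.955123960971832
```

View pics/t_side.png

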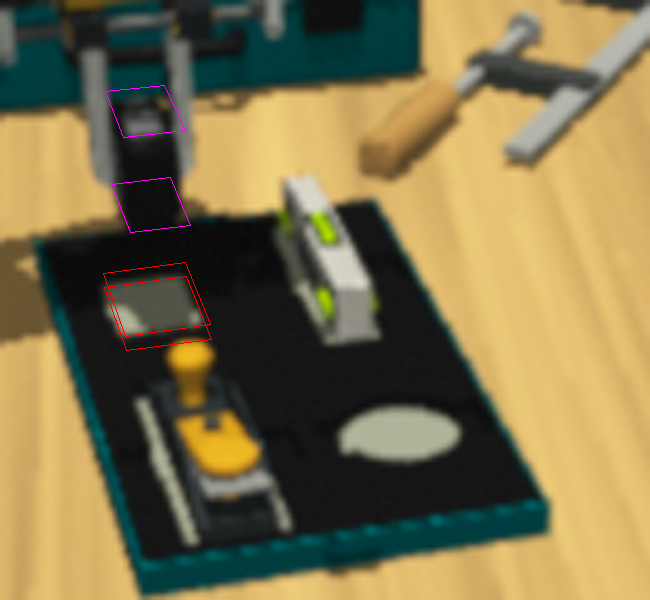

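The level sits in its recess at about (335,260) and the tape hangs over its own, so I'll lower it.

Request:
step_arm:
  motion:
    - {"x": 0, "y": 0, "z": 8, "rx": 0, "ry": 0, "rz": 0, "jaw": 1}
    - {"x": 0, "y": 0, "z": 23, "rx": 0, "ry": 0, "rz": 0, "jaw": 1}
    - {"x": 0, "y": 0, "z": 41, "rx": 0, "ry": 0, "rz": 0, "jaw": 1}
    - {"x": 0, "y": 0, "z": 56, "rx": 0, "ry": 0, "rz": 0, "jaw": 1}
    - {"x": 0, "y": 0, "z": 66, "rx": 0, "ry": 0, "rz": 0, "jaw": 1}
    - {"x": 0, "y": 0, "z": 71, "rx": 0, "ry": 0, "rz": 0, "jaw": 1}
    - {"x": 0, "y": 0, "z": 74, "rx": 0, "ry": 0, "rz": 0, "jaw": 1}
    - {"x": 0, "y": 0, "z": 74, "rx": 0, "ry": 0, "rz": 0, "jaw": 1}
    - {"x": 0, "y": 0, "z": 75, "rx": 0, "ry": 0, "rz": 0, "jaw": 1}
    - {"x": 0, "y": 0, "z": 75, "rx": 0, "ry": 0, "rz": 0, "jaw": 1}
  force: 30

```text
time_s: 21.17
tcp_pos: [0.4197, 0.3023, 0.0428]
orientation: [-0.002, 0.654, 0.756, 0.001]
contact_force: [-9.4, 5.5, 14.6]
width: 0.381
finger_force: 30.0
```

Request:
step_arm:
  motion:
    - {"x": 0, "y": 0, "z": 1, "rx": 0, "ry": 0, "rz": 0, "jaw": 1}
    - {"x": 0, "y": 0, "z": 1, "rx": 0, "ry": 0, "rz": 0, "jaw": 1}
    - {"x": 0, "y": 0, "z": 1, "rx": 0, "ry": 0, "rz": 0, "jaw": 1}
  force: 30

```text
time_s: 21.42
tcp_pos: [0.4197, 0.3026, 0.0421]
orientation: [-0.002, 0.654, 0.756, 0.001]
contact_force: [-9.6, 5.9, 16.9]
width: 0.38
finger_force: 30.0
```

Run:
```python
from ov import *
n,o,wh="side",(195,160),(65,60)
c=vision.read_camera(n);s=9;o=np.array(o)
im=cv2.resize(c["pixels"][o[1]:o[1]+wh[1],o[0]:o[0]+wh[0]],None,fx=s,fy=s,interpolation=cv2.INTER_CUBIC)
im=cv2.convertScaleAbs(im,alpha=1.6,beta=15)
cv2.imwrite("pics/t_side2.png",im)
```

```text
(no output)
```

View pics/t_side2.png

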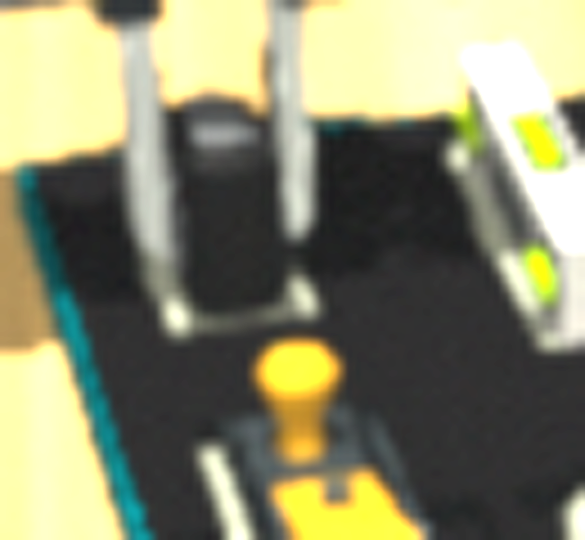

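Request:
step_arm:
  motion:
    - {"x": 0, "y": 0, "z": -2, "rx": 0, "ry": 0, "rz": 0, "jaw": 1}
    - {"x": 0, "y": 0, "z": -2, "rx": 0, "ry": 0, "rz": 0, "jaw": 1}
    - {"x": 0, "y": 0, "z": -2, "rx": 0, "ry": 0, "rz": 0, "jaw": 1}
  force: 30

```text
time_s: 21.72
tcp_pos: [0.4213, 0.301, 0.0427]
orientation: [-0.0, 0.654, 0.757, 0.001]
contact_force: [-2.3, 2.3, 7.4]
width: 0.38
finger_force: 29.9
```

Request:
step_arm:
  motion:
    - {"x": 0, "y": 0, "z": -4, "rx": 0, "ry": 0, "rz": 0, "jaw": 1}
    - {"x": 0, "y": 0, "z": -4, "rx": 0, "ry": 0, "rz": 0, "jaw": 1}
    - {"x": 0, "y": 0, "z": -4, "rx": 0, "ry": 0, "rz": 0, "jaw": 1}
  force: 30

```text
time_s: 21.97
tcp_pos: [0.4205, 0.2997, 0.0451]
orientation: [0.0, 0.654, 0.757, -0.0]
contact_force: [0.6, 0.2, -1.5]
width: 0.381
finger_force: 29.9
```

```bash
python3 ob.py
python3 - <<'E'
from h import *
print(np.round(env.get_obs()["moment"],2))
from ov import *
ims=[]
for n,o,wh,s in(("side",(195,160),(65,60),7),("top",(120,250),(80,70),6)):
    c=vision.read_camera(n);o=np.array(o)
    im=cv2.resize(c["pixels"][o[1]:o[1]+wh[1],o[0]:o[0]+wh[0]],None,fx=s,fy=s,interpolation=cv2.INTER_CUBIC)
    im=cv2.convertScaleAbs(im,alpha=2,beta=25);ims.append(im[:420,:400])
cv2.imwrite("pics/t3.png",np.hstack(ims))
E
```

```text
[420.3 299.6  44.9] ang 8.378476263889667 tilt -0.0 -0.0005 t 22.0167 F [-0.4  0.9 -2.4] w 35.9 29.92816060781479
[-0.06  0.06  0.01]
```

View pics/t3.png

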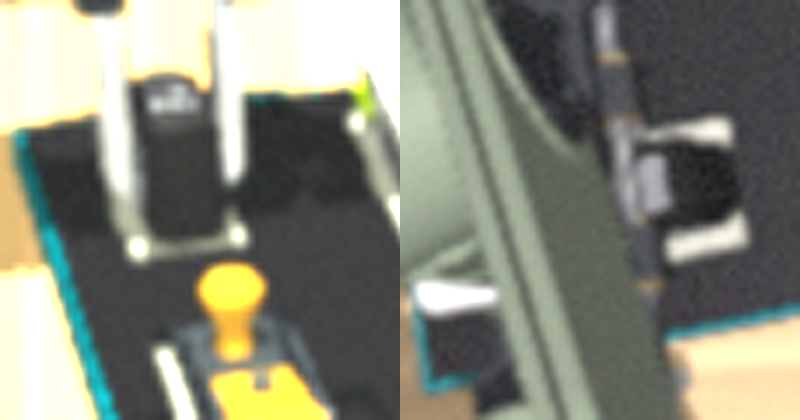

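The tape is central in its recess, with pale floor showing on both sides and at the near end, so this is floor contact. I'll touch down lightly and release.

Request:
step_arm:
  motion:
    - {"x": 0, "y": 0, "z": 2, "rx": 0, "ry": 0, "rz": 0, "jaw": 1}
    - {"x": 0, "y": 0, "z": 3, "rx": 0, "ry": 0, "rz": 0, "jaw": 1}
    - {"x": 0, "y": 0, "z": 4, "rx": 0, "ry": 0, "rz": 0, "jaw": 1}
    - {"x": 0, "y": 0, "z": 4, "rx": 0, "ry": 0, "rz": 0, "jaw": 1}
    - {"x": 0, "y": 0, "z": 4, "rx": 0, "ry": 0, "rz": 0, "jaw": 0.15}
    - {"x": 0, "y": 0, "z": 4, "rx": 0, "ry": 0, "rz": 0, "jaw": -0.1}
    - {"x": 0, "y": 0, "z": 4, "rx": 0, "ry": 0, "rz": 0, "jaw": -0.1}
    - {"x": 0, "y": 0, "z": 4, "rx": 0, "ry": 0, "rz": 0, "jaw": -0.1}
    - {"x": 0, "y": 0, "z": 4, "rx": 0, "ry": 0, "rz": 0, "jaw": -0.1}
  force: 30

```text
time_s: 22.87
tcp_pos: [0.4204, 0.3002, 0.0413]
orientation: [-0.0, 0.653, 0.757, -0.0]
contact_force: [-0.2, 0.4, -0.3]
width: 0.546
finger_force: 0.0
```

Request:
step_arm:
  motion:
    - {"x": 0, "y": 0, "z": -6, "rx": 0, "ry": 0, "rz": 0, "jaw": -0.1}
    - {"x": 0, "y": 0, "z": -20, "rx": 0, "ry": 0, "rz": 0, "jaw": -0.1}
    - {"x": 0, "y": 0, "z": -45, "rx": 0, "ry": 0, "rz": 0, "jaw": -0.1}
    - {"x": 0, "y": 0, "z": -79, "rx": 0, "ry": 0, "rz": 0, "jaw": -0.1}
    - {"x": 0, "y": 0, "z": -79, "rx": 0, "ry": 0, "rz": 0, "jaw": -0.1}
    - {"x": 0, "y": 0, "z": -79, "rx": 0, "ry": 0, "rz": 0, "jaw": -0.1}
  force: 30

```text
time_s: 23.37
tcp_pos: [0.4225, 0.3013, 0.1232]
orientation: [0.001, 0.653, 0.757, 0.003]
contact_force: [-0.3, 0.2, 0.7]
width: 0.546
finger_force: 0.0
```

```bash
python3 -c "
import json;s=json.load(open('cmd.json'));s[2]=120;json.dump(s,open('cmd.json','w'))"; python3 ob.py; python3 nx.py 505,-20,120,8.4 590,-353,120,8.4 590,-353,20,8.4
```

```text
[420.9 300.5 121.3] ang 8.404632190427037 tilt 0.0004 0.0008 t 23.4167 F [-0.9 -0.1 -0.3] w 51.7 0.0
{'x': -329, 'y': 36, 'z': 0, 'rz': 0.0} len 331 -> [504.5, -19.9, 120.0, 8.4]
{'x': -342, 'y': 36, 'z': 0, 'rz': 0.0} len 344 -> [590.1, -353.0, 120.0, 8.4]
{'x': 0, 'y': 0, 'z': 100, 'rz': 0.0} len 100 -> [590.1, -353.0, 20.0, 8.4]
```

Request:
step_arm:
  motion:
    - {"x": -20, "y": 2, "z": 0, "rx": 0, "ry": 0, "rz": 0, "jaw": -1}
    - {"x": -329, "y": 36, "z": 0, "rx": 0, "ry": 0, "rz": 0, "jaw": -1}
    - {"x": -329, "y": 36, "z": 0, "rx": 0, "ry": 0, "rz": 0, "jaw": -1}
    - {"x": -329, "y": 36, "z": 0, "rx": 0, "ry": 0, "rz": 0, "jaw": -1}
    - {"x": -329, "y": 36, "z": 0, "rx": 0, "ry": 0, "rz": 0, "jaw": -1}
    - {"x": -329, "y": 36, "z": 0, "rx": 0, "ry": 0, "rz": 0, "jaw": -1}
    - {"x": -329, "y": 36, "z": 0, "rx": 0, "ry": 0, "rz": 0, "jaw": -1}
    - {"x": -329, "y": 36, "z": 0, "rx": 0, "ry": 0, "rz": 0, "jaw": -1}
    - {"x": -329, "y": 36, "z": 0, "rx": 0, "ry": 0, "rz": 0, "jaw": -1}
    - {"x": -329, "y": 36, "z": 0, "rx": 0, "ry": 0, "rz": 0, "jaw": -1}
  force: 30

```text
time_s: 24.25
tcp_pos: [0.5039, -0.0238, 0.1189]
orientation: [-0.001, 0.656, 0.755, -0.001]
contact_force: [-0.3, -0.9, -0.5]
width: 1.0
finger_force: 0.0
```

Request:
step_arm:
  motion:
    - {"x": -30, "y": 3, "z": 0, "rx": 0, "ry": 0, "rz": 0, "jaw": -1}
    - {"x": -70, "y": 7, "z": 0, "rx": 0, "ry": 0, "rz": 0, "jaw": -1}
    - {"x": -110, "y": 12, "z": 0, "rx": 0, "ry": 0, "rz": 0, "jaw": -1}
    - {"x": -150, "y": 16, "z": 0, "rx": 0, "ry": 0, "rz": 0, "jaw": -1}
    - {"x": -190, "y": 20, "z": 0, "rx": 0, "ry": 0, "rz": 0, "jaw": -1}
    - {"x": -230, "y": 24, "z": 0, "rx": 0, "ry": 0, "rz": 0, "jaw": -1}
    - {"x": -270, "y": 28, "z": 0, "rx": 0, "ry": 0, "rz": 0, "jaw": -1}
    - {"x": -305, "y": 32, "z": 0, "rx": 0, "ry": 0, "rz": 0, "jaw": -1}
    - {"x": -330, "y": 35, "z": 0, "rx": 0, "ry": 0, "rz": 0, "jaw": -1}
    - {"x": -342, "y": 36, "z": 0, "rx": 0, "ry": 0, "rz": 0, "jaw": -1}
  force: 30

```text
time_s: 25.08
tcp_pos: [0.5894, -0.3547, 0.1183]
orientation: [-0.001, 0.654, 0.756, -0.0]
contact_force: [1.0, -0.0, -0.3]
width: 1.0
finger_force: 0.0
```

```bash
python3 ob.py
python3 - <<'E'
from ov import *
c=vision.read_camera("side")
a=cv2.resize(c["pixels"][150:280,190:320],None,fx=3,fy=3,interpolation=cv2.INTER_CUBIC)
b=cv2.resize(c["pixels"][250:380,240:370],None,fx=3,fy=3,interpolation=cv2.INTER_CUBIC)
cv2.imwrite("pics/s1.png",np.hstack([a,b]))
E
```

```text
[ 589.4 -355.5  118.5] ang 8.271792677038647 tilt -0.0006 -0.0004 t 25.1333 F [ 0.8 -0.3  0.6] w 93.8 0.0
```

View pics/s1.png

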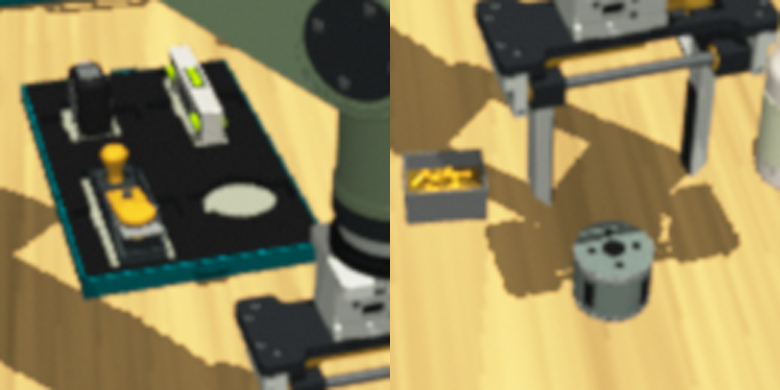

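The tape, level and plane all stand in the tray, and the fingers straddle the saw clear of the glue and tub. I'll descend and grip.

Request:
step_arm:
  motion:
    - {"x": 0, "y": 0, "z": 15, "rx": 0, "ry": 0, "rz": 0, "jaw": -1}
    - {"x": 0, "y": 0, "z": 37, "rx": 0, "ry": 0, "rz": 0, "jaw": -1}
    - {"x": 0, "y": 0, "z": 60, "rx": 0, "ry": 0, "rz": 0, "jaw": -1}
    - {"x": 0, "y": 0, "z": 80, "rx": 0, "ry": 0, "rz": 0, "jaw": -1}
    - {"x": 0, "y": 0, "z": 94, "rx": 0, "ry": 0, "rz": 0, "jaw": -1}
    - {"x": 0, "y": 0, "z": 100, "rx": 0, "ry": 0, "rz": 0, "jaw": -1}
    - {"x": 0, "y": 0, "z": 100, "rx": 0, "ry": 0, "rz": 0, "jaw": -0.8}
    - {"x": 0, "y": 0, "z": 100, "rx": 0, "ry": 0, "rz": 0, "jaw": -0.6}
    - {"x": 0, "y": 0, "z": 100, "rx": 0, "ry": 0, "rz": 0, "jaw": -0.4}
    - {"x": 0, "y": 0, "z": 100, "rx": 0, "ry": 0, "rz": 0, "jaw": -0.2}
  force: 30

```text
time_s: 26.02
tcp_pos: [0.5909, -0.3537, 0.0224]
orientation: [0.002, 0.653, 0.757, 0.0]
contact_force: [0.1, 0.3, -0.3]
width: 0.753
finger_force: 0.0
```

Request:
step_arm:
  motion:
    - {"x": 0, "y": 0, "z": 0, "rx": 0, "ry": 0, "rz": 0, "jaw": 0}
    - {"x": 0, "y": 0, "z": 0, "rx": 0, "ry": 0, "rz": 0, "jaw": 0.5}
    - {"x": 0, "y": 0, "z": 0, "rx": 0, "ry": 0, "rz": 0, "jaw": 1}
    - {"x": 0, "y": 0, "z": 0, "rx": 0, "ry": 0, "rz": 0, "jaw": 1}
    - {"x": 0, "y": 0, "z": 0, "rx": 0, "ry": 0, "rz": 0, "jaw": 1}
    - {"x": 0, "y": 0, "z": 0, "rx": 0, "ry": 0, "rz": 0, "jaw": 1}
  force: 30

```text
time_s: 26.52
tcp_pos: [0.5904, -0.3534, 0.0214]
orientation: [0.001, 0.653, 0.757, 0.0]
contact_force: [1.0, 0.1, 4.0]
width: 0.569
finger_force: 30.0
```

```bash
python3 ob.py; python3 nx.py 590.1,-353,105,8.4 575,-110,105,8.4 557,135,105,8.4 557,135,33,8.4
```

```text
[ 590.4 -353.5   21.4] ang 8.393236246031464 tilt 0.0009 0.0001 t 26.5667 F [0.3 0.3 4.2] w 53.5 30.00130981206894
{'x': 0, 'y': 0, 'z': -85, 'rz': 0.0} len 85 -> [590.1, -353.0, 105.0, 8.4]
{'x': 243, 'y': 21, 'z': 0, 'rz': 0.0} len 244 -> [575.3, -109.5, 105.0, 8.4]
{'x': 245, 'y': 18, 'z': 0, 'rz': 0.0} len 246 -> [557.4, 135.5, 105.0, 8.4]
{'x': 0, 'y': 0, 'z': 72, 'rz': 0.0} len 72 -> [557.4, 135.5, 33.0, 8.4]
```

Request:
step_arm:
  motion:
    - {"x": 0, "y": 0, "z": -4, "rx": 0, "ry": 0, "rz": 0, "jaw": 1}
    - {"x": 0, "y": 0, "z": -14, "rx": 0, "ry": 0, "rz": 0, "jaw": 1}
    - {"x": 0, "y": 0, "z": -30, "rx": 0, "ry": 0, "rz": 0, "jaw": 1}
    - {"x": 0, "y": 0, "z": -50, "rx": 0, "ry": 0, "rz": 0, "jaw": 1}
    - {"x": 0, "y": 0, "z": -70, "rx": 0, "ry": 0, "rz": 0, "jaw": 1}
    - {"x": 0, "y": 0, "z": -82, "rx": 0, "ry": 0, "rz": 0, "jaw": 1}
    - {"x": 0, "y": 0, "z": -85, "rx": 0, "ry": 0, "rz": 0, "jaw": 1}
    - {"x": 0, "y": 0, "z": -85, "rx": 0, "ry": 0, "rz": 0, "jaw": 1}
  force: 40

```text
time_s: 27.23
tcp_pos: [0.5901, -0.3534, 0.1066]
orientation: [0.001, 0.653, 0.757, -0.0]
contact_force: [-0.5, -0.2, -2.4]
width: 0.569
finger_force: 40.0
```

Request:
step_arm:
  motion:
    - {"x": 6, "y": 1, "z": 0, "rx": 0, "ry": 0, "rz": 0, "jaw": 1}
    - {"x": 20, "y": 2, "z": 0, "rx": 0, "ry": 0, "rz": 0, "jaw": 1}
    - {"x": 42, "y": 4, "z": 0, "rx": 0, "ry": 0, "rz": 0, "jaw": 1}
    - {"x": 70, "y": 6, "z": 0, "rx": 0, "ry": 0, "rz": 0, "jaw": 1}
    - {"x": 99, "y": 9, "z": 0, "rx": 0, "ry": 0, "rz": 0, "jaw": 1}
    - {"x": 128, "y": 11, "z": 0, "rx": 0, "ry": 0, "rz": 0, "jaw": 1}
    - {"x": 157, "y": 14, "z": 0, "rx": 0, "ry": 0, "rz": 0, "jaw": 1}
    - {"x": 186, "y": 16, "z": 0, "rx": 0, "ry": 0, "rz": 0, "jaw": 1}
    - {"x": 215, "y": 19, "z": 0, "rx": 0, "ry": 0, "rz": 0, "jaw": 1}
    - {"x": 243, "y": 21, "z": 0, "rx": 0, "ry": 0, "rz": 0, "jaw": 1}
  force: 40

```text
time_s: 28.07
tcp_pos: [0.573, -0.1063, 0.1038]
orientation: [-0.002, 0.653, 0.757, -0.0]
contact_force: [0.5, 1.3, -1.7]
width: 0.569
finger_force: 40.0
```

Request:
step_arm:
  motion:
    - {"x": 29, "y": 2, "z": 0, "rx": 0, "ry": 0, "rz": 0, "jaw": 1}
    - {"x": 58, "y": 4, "z": 0, "rx": 0, "ry": 0, "rz": 0, "jaw": 1}
    - {"x": 87, "y": 6, "z": 0, "rx": 0, "ry": 0, "rz": 0, "jaw": 1}
    - {"x": 116, "y": 9, "z": 0, "rx": 0, "ry": 0, "rz": 0, "jaw": 1}
    - {"x": 145, "y": 11, "z": 0, "rx": 0, "ry": 0, "rz": 0, "jaw": 1}
    - {"x": 174, "y": 13, "z": 0, "rx": 0, "ry": 0, "rz": 0, "jaw": 1}
    - {"x": 203, "y": 15, "z": 0, "rx": 0, "ry": 0, "rz": 0, "jaw": 1}
    - {"x": 226, "y": 17, "z": 0, "rx": 0, "ry": 0, "rz": 0, "jaw": 1}
    - {"x": 240, "y": 18, "z": 0, "rx": 0, "ry": 0, "rz": 0, "jaw": 1}
    - {"x": 245, "y": 18, "z": 0, "rx": 0, "ry": 0, "rz": 0, "jaw": 1}
  force: 40

```text
time_s: 28.9
tcp_pos: [0.555, 0.1381, 0.1043]
orientation: [-0.001, 0.652, 0.758, -0.001]
contact_force: [0.7, -0.4, -2.0]
width: 0.569
finger_force: 40.0
```

Request:
step_arm:
  motion:
    - {"x": 0, "y": 0, "z": 0, "rx": 0, "ry": 0, "rz": 0, "jaw": 1}
    - {"x": 0, "y": 0, "z": 0, "rx": 0, "ry": 0, "rz": 0, "jaw": 1}
    - {"x": 0, "y": 0, "z": 0, "rx": 0, "ry": 0, "rz": 0, "jaw": 1}
  force: 40

```text
time_s: 29.15
tcp_pos: [0.557, 0.1342, 0.1052]
orientation: [0.0, 0.654, 0.757, -0.0]
contact_force: [0.7, -0.6, -2.8]
width: 0.569
finger_force: 40.0
```

```bash
python3 ob.py
python3 - <<'E'
from ov import *
n,o,wh="side",(190,140),(130,110)
c=vision.read_camera(n);s=5;o=np.array(o)
im=cv2.resize(c["pixels"][o[1]:o[1]+wh[1],o[0]:o[0]+wh[0]],None,fx=s,fy=s,interpolation=cv2.INTER_CUBIC)
box(im,c,.5574,.1355,98.4,.070,.070,.012,.012,(0,0,255),s,o)
box(im,c,.5574,.1355,98.4,.054,.054,.085,.129,(255,0,255),s,o)
cv2.imwrite("pics/s_side.png",im)
E
```

```text
[557.1 134.1 105.3] ang 8.307574394861447 tilt 0.0001 -0.0003 t 29.2 F [ 1.1  0.3 -2.4] w 53.4 39.99849021434784
```

View pics/s_side.png

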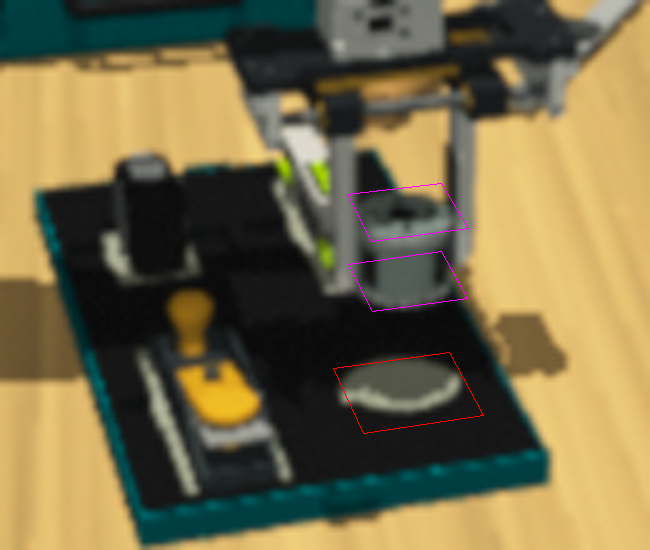

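The saw is over its round recess with the same small camera bias. I'll lower it.

Request:
step_arm:
  motion:
    - {"x": 0, "y": 0, "z": 8, "rx": 0, "ry": 0, "rz": 0, "jaw": 1}
    - {"x": 0, "y": 0, "z": 23, "rx": 0, "ry": 0, "rz": 0, "jaw": 1}
    - {"x": 0, "y": 0, "z": 40, "rx": 0, "ry": 0, "rz": 0, "jaw": 1}
    - {"x": 0, "y": 0, "z": 54, "rx": 0, "ry": 0, "rz": 0, "jaw": 1}
    - {"x": 0, "y": 0, "z": 63, "rx": 0, "ry": 0, "rz": 0, "jaw": 1}
    - {"x": 0, "y": 0, "z": 68, "rx": 0, "ry": 0, "rz": 0, "jaw": 1}
    - {"x": 0, "y": 0, "z": 71, "rx": 0, "ry": 0, "rz": 0, "jaw": 1}
    - {"x": 0, "y": 0, "z": 71, "rx": 0, "ry": 0, "rz": 0, "jaw": 1}
    - {"x": 0, "y": 0, "z": 71, "rx": 0, "ry": 0, "rz": 0, "jaw": 1}
  force: 40

```text
time_s: 30.0
tcp_pos: [0.5578, 0.1354, 0.0351]
orientation: [0.001, 0.653, 0.757, 0.001]
contact_force: [0.3, 0.8, -2.3]
width: 0.568
finger_force: 40.0
```

Request:
step_arm:
  motion:
    - {"x": 0, "y": 0, "z": 1, "rx": 0, "ry": 0, "rz": 0, "jaw": 1}
    - {"x": 0, "y": 0, "z": 1, "rx": 0, "ry": 0, "rz": 0, "jaw": 1}
    - {"x": 0, "y": 0, "z": 1, "rx": 0, "ry": 0, "rz": 0, "jaw": 1}
  force: 40

```text
time_s: 30.25
tcp_pos: [0.5574, 0.1355, 0.034]
orientation: [0.0, 0.653, 0.757, 0.0]
contact_force: [1.2, 1.0, -1.9]
width: 0.57
finger_force: 40.0
```

Request:
step_arm:
  motion:
    - {"x": 0, "y": 0, "z": 1, "rx": 0, "ry": 0, "rz": 0, "jaw": 1}
    - {"x": 0, "y": 0, "z": 1, "rx": 0, "ry": 0, "rz": 0, "jaw": 1}
    - {"x": 0, "y": 0, "z": 1, "rx": 0, "ry": 0, "rz": 0, "jaw": 1}
  force: 40

```text
time_s: 30.5
tcp_pos: [0.5575, 0.1356, 0.0334]
orientation: [0.0, 0.653, 0.757, 0.0]
contact_force: [-2.2, 0.5, 4.5]
width: 0.568
finger_force: 40.0
```

Request:
step_arm:
  motion:
    - {"x": 0, "y": 0, "z": 0, "rx": 0, "ry": 0, "rz": 0, "jaw": -0.2}
    - {"x": 0, "y": 0, "z": 0, "rx": 0, "ry": 0, "rz": 0, "jaw": -0.38}
    - {"x": 0, "y": 0, "z": 0, "rx": 0, "ry": 0, "rz": 0, "jaw": -0.38}
    - {"x": 0, "y": 0, "z": 0, "rx": 0, "ry": 0, "rz": 0, "jaw": -0.38}
    - {"x": 0, "y": 0, "z": -6, "rx": 0, "ry": 0, "rz": 0, "jaw": -0.38}
    - {"x": 0, "y": 0, "z": -20, "rx": 0, "ry": 0, "rz": 0, "jaw": -0.38}
    - {"x": 0, "y": 0, "z": -50, "rx": 0, "ry": 0, "rz": 0, "jaw": -0.38}
    - {"x": 0, "y": 0, "z": -90, "rx": 0, "ry": 0, "rz": 0, "jaw": -0.38}
    - {"x": 0, "y": 0, "z": -120, "rx": 0, "ry": 0, "rz": 0, "jaw": -0.38}
    - {"x": 0, "y": 0, "z": -120, "rx": 0, "ry": 0, "rz": 0, "jaw": -0.38}
  force: 40

```text
time_s: 31.33
tcp_pos: [0.5625, 0.1361, 0.1609]
orientation: [0.005, 0.653, 0.757, 0.005]
contact_force: [0.2, 0.1, 0.7]
width: 0.69
finger_force: 0.0
```

Request:
step_arm:
  motion:
    - {"x": -35, "y": 0, "z": 0, "rx": 0, "ry": 0, "rz": 0, "jaw": -0.38}
    - {"x": -70, "y": 0, "z": 0, "rx": 0, "ry": 0, "rz": 0, "jaw": -0.38}
    - {"x": -105, "y": 0, "z": 0, "rx": 0, "ry": 0, "rz": 0, "jaw": -0.38}
    - {"x": -140, "y": 0, "z": 0, "rx": 0, "ry": 0, "rz": 0, "jaw": -0.38}
    - {"x": -175, "y": 0, "z": 0, "rx": 0, "ry": 0, "rz": 0, "jaw": -0.38}
    - {"x": -210, "y": 0, "z": 0, "rx": 0, "ry": 0, "rz": 0, "jaw": -0.38}
    - {"x": -245, "y": 0, "z": 0, "rx": 0, "ry": 0, "rz": 0, "jaw": -0.38}
    - {"x": -270, "y": 0, "z": 0, "rx": 0, "ry": 0, "rz": 0, "jaw": -0.38}
    - {"x": -280, "y": 0, "z": 0, "rx": 0, "ry": 0, "rz": 0, "jaw": -0.38}
    - {"x": -280, "y": 0, "z": 0, "rx": 0, "ry": 0, "rz": 0, "jaw": -0.38}
  force: 40

```text
time_s: 32.17
tcp_pos: [0.5978, -0.1437, 0.152]
orientation: [-0.0, 0.655, 0.756, -0.0]
contact_force: [0.6, -0.1, 0.3]
width: 0.688
finger_force: 0.0
```

```bash
python3 ob.py
python3 - <<'E'
from ov import *
t=vision.read_camera("top");c=vision.read_camera("side")
a=cv2.resize(t["pixels"][185:325,100:290],None,fx=2.1,fy=2.1,interpolation=cv2.INTER_CUBIC)
b=cv2.resize(c["pixels"][150:360,180:400],None,fx=1.8,fy=1.8,interpolation=cv2.INTER_CUBIC)
h=max(a.shape[0],b.shape[0]);f=lambda i:cv2.copyMakeBorder(i,0,h-i.shape[0],0,0,0)
im=np.hstack([f(a),f(b)]);print(im.shape);cv2.imwrite("pics/fin.png",cv2.convertScaleAbs(im,alpha=1.3,beta=10))
for n in("screw_tub_center","glue_center"):print(n,models.search_frame(n,t)[:1],models.search_frame(n,c)[:1])
E
```

```text
[ 597.5 -141.7  151.9] ang 8.299631789217486 tilt -0.0007 0.0001 t 32.2167 F [-0.2  0.6 -0.6] w 65.1 0.0
(378, 795, 3)
screw_tub_center [{'xy': [387.4, 244.4], 'score': 0.8}] [{'xy': [259.9, 311.2], 'score': 0.79}]
glue_center [] [{'xy': [376.0, 281.8], 'score': 0.82}]
```

View pics/fin.png

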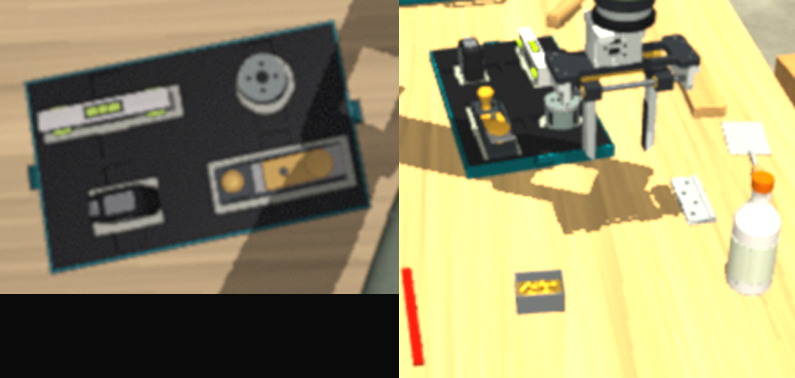

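The final picture shows all four tools in their recesses: level at (108,110), saw at (263,80), tape at (125,200) and plane at (283,178). The tub and glue haven't moved. The tape's descent met some side force, so I'll check its fit numerically from the visible recess floor.

Run:
```python
from h import *
from scipy.optimize import minimize
c=vision.read_camera("top");S=6;o=np.array((145,265));W,Hh=35,36
im=cv2.resize(c["pixels"][o[1]:o[1]+Hh,o[0]:o[0]+W],None,fx=S,fy=S,interpolation=cv2.INTER_CUBIC)
g=cv2.cvtColor(im,cv2.COLOR_BGR2GRAY).astype(float)
def px(P):return np.round((np.array([proj(c,p) for p in P])-o+.5)*S-.5).astype(np.int32)
def rect(x,y,a,w,l,zs):
    a=np.radians(a);e=np.array([np.cos(a),np.sin(a)]);f=np.array([e[1],-e[0]])
    return [[*(np.array([x,y])+sx*w/2*f+sy*l/2*e),z] for z in zs for sx,sy in((1,1),(1,-1),(-1,-1),(-1,1))]
def floor():
    m=np.zeros(g.shape,np.uint8);cv2.fillConvexPoly(m,px(rect(.4208,.3005,98.5,.052,.081,[.012])),1)
    t=np.zeros(g.shape,np.uint8);cv2.fillConvexPoly(t,px(rect(.4208,.3005,98.5,.052,.081,[.022])),1);return m&t
F=floor();thr=75;obs=((g>thr)&(F>0))
# ignore pale top label: inside the tape silhouette
best=[]
for dx in range(-8,9):
  for dy in range(-9,10):
    for a in(94,96.5,98.5,101):
      for up in(0,5,10):
        t=np.zeros(g.shape,np.uint8);z=.012+up/1000
        cv2.fillConvexPoly(t,cv2.convexHull(px(rect(.4208+dx/1000,.3005+dy/1000,a,.036,.065,[z,z+.055])+rect(.4208+dx/1000,.3005+dy/1000,a,.036,.045,[z+.062]))),1)
        v=(F>0)&(t==0);lab=(t>0)
        best.append((((v!=obs)&~(lab&cv2.erode(t,np.ones((25,25)))>0)).sum(),dx,dy,a,up))
best.sort();print(F.sum(),obs.sum(),best[:6]);print([min(b for b in best if b[4]==u) for u in(0,5,10)])
```

```text
24259 9346 [(np.int64(1008), 3, -6, 96.5, 0), (np.int64(1051), 3, -7, 96.5, 0), (np.int64(1057), 3, -6, 98.5, 0), (np.int64(1068), 3, -7, 98.5, 0), (np.int64(1075), 2, -9, 96.5, 10), (np.int64(1075), 3, -8, 98.5, 5)]
[(np.int64(1008), 3, -6, 96.5, 0), (np.int64(1075), 3, -8, 98.5, 5), (np.int64(1075), 2, -9, 96.5, 10)]
```

The tape's fit along y is ambiguous in this view. I'll triangulate the label on its top face and compare its height with the value before the grasp; it should be 12 mm higher.

Run:
```python
from h import *
ct=vision.read_camera("top");cs=vision.read_camera("side")
def lab(img,x0,y0,x1,y1,thr):
    g=cv2.resize(img[y0:y1,x0:x1],None,fx=4,fy=4,interpolation=cv2.INTER_CUBIC);h=cv2.cvtColor(g,cv2.COLOR_BGR2HSV);g=cv2.cvtColor(g,cv2.COLOR_BGR2GRAY)
    m=((g>thr)&(h[...,1]<70)).astype(np.uint8);n,l,s,c=cv2.connectedComponentsWithStats(m)
    return [((c[i]+.5)/4-.5+[x0,y0]).round(2).tolist()+(s[i]/4).round(1).tolist() for i in range(1,n) if s[i,4]>40]
it=cv2.imread("pics/top0.png");i_s=cv2.imread("pics/side0.png")
A=dict(t0=(it,410,240,455,270),s0=(i_s,228,322,262,372),t1=(ct["pixels"],135,265,180,305),s1=(cs["pixels"],205,160,240,205))
np.set_printoptions(linewidth=250)
for k,(im,*b) in A.items():
    for thr in(65,85):print(k,thr,lab(im,*b,thr))
for k in("s0","s1","t1"):
    im,x0,y0,x1,y1=A[k];print(k,x0,y0);print(cv2.cvtColor(im[y0:y1,x0:x1],cv2.COLOR_BGR2GRAY))
```

```text
t0 65 [[438.32, 254.28, 21.2, 9.0, 15.2, 11.5, 466.5], [426.89, 257.97, 15.5, 16.2, 4.0, 4.5, 42.2]]
t0 85 [[438.27, 254.27, 22.0, 9.5, 13.5, 10.2, 336.8]]
s0 65 [[252.5, 322.38, 17.8, 0.0, 16.2, 2.2, 109.2], [241.14, 329.11, 9.2, 5.5, 8.5, 4.2, 91.5], [245.53, 339.04, 10.5, 10.2, 15.2, 14.5, 571.5]]
s0 85 [[253.23, 322.78, 17.8, 0.0, 16.2, 2.2, 42.0], [241.07, 328.94, 9.5, 5.5, 7.8, 4.0, 73.8], [245.54, 339.04, 11.0, 10.5, 14.5, 14.0, 500.2]]
t1 65 [[170.51, 271.32, 29.2, 4.5, 11.0, 4.8, 126.2], [156.8, 273.07, 20.5, 7.8, 3.8, 1.5, 15.2], [151.49, 274.11, 15.5, 9.0, 3.0, 1.2, 11.0], [145.03, 275.7, 7.5, 9.8, 7.0, 3.2, 45.8], [156.42, 281.13, 14.8, 11.2, 14.0, 10.5, 437.5], [144.49, 283.59, 8.5, 16.0, 3.0, 5.8, 62.5], [160.38, 291.55, 9.5, 20.5, 33.5, 11.8, 641.2], [177.42, 303.98, 40.2, 38.8, 4.8, 1.2, 18.8]]
t1 85 [[170.99, 271.29, 31.5, 5.0, 8.5, 3.5, 81.2], [160.18, 291.6, 9.8, 21.2, 32.8, 10.5, 506.5]]
s1 65 [[218.89, 173.22, 10.0, 10.5, 9.0, 6.2, 153.0], [230.93, 173.0, 22.0, 12.8, 9.2, 2.0, 17.2], [213.08, 191.24, 5.2, 26.2, 7.2, 11.2, 200.0], [228.16, 192.36, 22.0, 29.5, 3.5, 6.0, 58.2]]
s1 85 [[218.85, 172.92, 10.5, 10.5, 7.8, 5.8, 126.8], [212.96, 191.18, 5.5, 26.5, 6.0, 10.8, 161.2], [228.24, 192.5, 22.5, 30.2, 2.8, 5.0, 37.8]]
s0 228 322
[[189 190 191 ...  83  85  86]
 [189 190 189 ... 118 117 125]
 [189 189 190 ... 166 166 171]
 ...
 [197 192 187 ... 185 185 186]
 [198 192 187 ... 186 186 187]
 [199 193 187 ... 186 185 185]]
s1 205 160
[[196 200 201 ... 202 207 210]
 [196 199 201 ... 202 206 210]
 [195 198 200 ... 201 205 209]
 ...
 [ 53  29  23 ...  23  24  23]
 [ 50  36  24 ...  24  23  23]
 [ 53  49  28 ...  21  22  25]]
t1 135 265
[[20 19 22 ... 24 23 23]
 [21 21 20 ... 24 26 22]
 [22 21 21 ... 27 24 24]
 ...
 [23 24 21 ... 33 38 45]
 [21 22 24 ... 56 60 63]
 [20 23 21 ... 77 82 88]]
```

Run:
```python
from h import *
ct=vision.read_camera("top");cs=vision.read_camera("side")
from scipy.optimize import least_squares
def tri(a,b):
    r=least_squares(lambda p:np.r_[proj(ct,p)-a,proj(cs,p)-b],[.45,0,.05],x_scale=.01);return (r.x*1000).round(1),r.fun.round(2)
print("big0",tri((438.3,254.3),(245.5,339.0)));print("small0",tri((426.9,258.),(241.1,329.1)))
print("big1",tri((156.4,281.1),(218.9,173.1)))
g=cv2.cvtColor(cs["pixels"],cv2.COLOR_BGR2GRAY);
print("\n".join(" ".join(f"{v:3d}" for v in r) for r in g[164:204,208:234]))
gt=cv2.cvtColor(ct["pixels"],cv2.COLOR_BGR2GRAY)
print();print("\n".join(" ".join(f"{v:3d}" for v in r) for r in gt[270:300,138:182]))
# reference: plane knob-free check on level vial heights skipped
for z in(.012,.022):
  for sy in(-1,1):
    for sx in(-1,1):
      p=np.array([.4208,.3005])+sx*.026*np.array([.989,.148])+sy*.0405*np.array([-.148,.989]);print(z,sx,sy,proj(cs,[*p,z]).round(1),proj(ct,[*p,z]).round(1))
```

```text
big0 (array([ 449.5, -372.8,   62.7]), array([ 0.07,  0.95,  0.78, -0.11]))
small0 (array([ 442.5, -344.8,   62.6]), array([ 0.06,  0.78,  0.65, -0.09]))
big1 (array([420.5, 292.2,  82.5]), array([ 0.05,  0.61,  0.79, -0.1 ]))
200 200 198 196 196 199 204 205 200 197 194 193 191 189 192 197 199 197 195 195 195 196 198 198 198 196
199 199 197 197 196 198 203 204 200 197 195 194 191 190 192 197 200 198 196 195 195 195 197 197 197 197
200 199 198 196 195 198 203 205 201 197 195 194 191 189 192 197 199 199 196 195 195 196 196 197 197 197
200 199 198 196 195 197 202 204 202 197 195 194 192 190 191 196 199 199 196 196 195 195 196 198 197 197
198 199 197 196 195 197 202 204 202 197 195 193 191 189 191 196 199 199 197 197 195 196 197 198 197 197
199 198 197 196 195 197 202 203 200 196 194 186 181 186 189 195 200 200 198 196 196 196 197 197 197 197
198 198 198 196 195 195 198 196 190 186 178 165 150 155 168 185 198 200 198 197 196 196 196 197 197 196
198 199 197 195 192 179 158 146 138 135 127 119 104 101 118 158 196 200 198 194 194 193 193 193 193 193
198 198 197 193 175 127  80  80 100 102 1
[... 8179 characters left out ...]
  23  26  26  25  25  24  23  24  28
 22  21  23  21  23  22  21  25  29  26  25  22  22  23  23  22  18  18  25  22  26  24  27  25  24  26  26  26  25  24  26  21  25  27  24  25  25  24  24  27  26  25  26  26
 20  21  23  24  20  21  24  19  21  23  23  23  23  22  24  20  15  19  25  26  25  27  25  23  22  27  22  26  24  23  24  23  25  26  25  26  25  25  28  24  26  25  27  26
0.012 -1 -1 [214.9 199.6] [178.1 290.2]
0.012 1 -1 [231.9 197.3] [174.8 269.2]
0.012 -1 1 [210.4 186.9] [145.1 296.9]
0.012 1 1 [226.7 184.8] [142.1 275.8]
0.022 -1 -1 [214.7 196.7] [177.2 290.1]
0.022 1 -1 [231.7 194.5] [173.9 268.9]
0.022 -1 1 [210.2 184.1] [144.  296.9]
0.022 1 1 [226.6 182. ] [141.  275.6]
```

The tape is not seated. Its label is about 8 mm too high and the second label is hidden from the side camera. That fits the tape leaning about 9°, with its −y end propped on the foam rim and its base about 11 mm off-centre. I'll regrip it, lift, level it with a 9° tool turn, and set it down centred.

```bash
python3 -c "
import json;json.dump([598.3,-141.5,151,8.4],open('cmd.json','w'))"; python3 nx.py 510,80,150,8.4 421.8,293.6,135,8.4 421.8,293.6,44,8.4
```

```text
{'x': 232, 'y': -55, 'z': 1, 'rz': 0.0} len 238 -> [510.0, 80.0, 150.0, 8.4]
{'x': 224, 'y': -56, 'z': 15, 'rz': 0.0} len 231 -> [421.9, 293.4, 135.0, 8.4]
{'x': 0, 'y': 0, 'z': 91, 'rz': 0.0} len 91 -> [421.9, 293.4, 44.0, 8.4]
```

Request:
step_arm:
  motion:
    - {"x": 20, "y": -5, "z": 0, "rx": 0, "ry": 0, "rz": 0, "jaw": -0.2}
    - {"x": 50, "y": -12, "z": 0, "rx": 0, "ry": 0, "rz": 0, "jaw": -0.2}
    - {"x": 85, "y": -20, "z": 1, "rx": 0, "ry": 0, "rz": 0, "jaw": -0.2}
    - {"x": 120, "y": -28, "z": 1, "rx": 0, "ry": 0, "rz": 0, "jaw": -0.2}
    - {"x": 155, "y": -37, "z": 1, "rx": 0, "ry": 0, "rz": 0, "jaw": -0.2}
    - {"x": 190, "y": -45, "z": 1, "rx": 0, "ry": 0, "rz": 0, "jaw": -0.2}
    - {"x": 218, "y": -52, "z": 1, "rx": 0, "ry": 0, "rz": 0, "jaw": -0.2}
    - {"x": 232, "y": -55, "z": 1, "rx": 0, "ry": 0, "rz": 0, "jaw": -0.2}
  force: 30

```text
time_s: 33.43
tcp_pos: [0.5077, 0.0829, 0.1514]
orientation: [-0.001, 0.652, 0.758, 0.0]
contact_force: [0.4, 0.5, -0.3]
width: 0.594
finger_force: 0.0
```

Request:
step_arm:
  motion:
    - {"x": 30, "y": -8, "z": 2, "rx": 0, "ry": 0, "rz": 0, "jaw": -0.2}
    - {"x": 65, "y": -16, "z": 4, "rx": 0, "ry": 0, "rz": 0, "jaw": -0.2}
    - {"x": 100, "y": -25, "z": 7, "rx": 0, "ry": 0, "rz": 0, "jaw": -0.2}
    - {"x": 135, "y": -34, "z": 9, "rx": 0, "ry": 0, "rz": 0, "jaw": -0.2}
    - {"x": 170, "y": -42, "z": 11, "rx": 0, "ry": 0, "rz": 0, "jaw": -0.2}
    - {"x": 200, "y": -50, "z": 13, "rx": 0, "ry": 0, "rz": 0, "jaw": -0.2}
    - {"x": 218, "y": -55, "z": 15, "rx": 0, "ry": 0, "rz": 0, "jaw": -0.2}
    - {"x": 224, "y": -56, "z": 15, "rx": 0, "ry": 0, "rz": 0, "jaw": -0.2}
    - {"x": 224, "y": -56, "z": 15, "rx": 0, "ry": 0, "rz": 0, "jaw": -0.2}
    - {"x": 224, "y": -56, "z": 15, "rx": 0, "ry": 0, "rz": 0, "jaw": -0.2}
  force: 30

```text
time_s: 34.27
tcp_pos: [0.4218, 0.2929, 0.1366]
orientation: [0.0, 0.653, 0.757, -0.0]
contact_force: [0.7, -0.3, 1.0]
width: 0.6
finger_force: 0.0
```

Request:
step_arm:
  motion:
    - {"x": 0, "y": 0, "z": 12, "rx": 0, "ry": 0, "rz": 0, "jaw": -0.2}
    - {"x": 0, "y": 0, "z": 30, "rx": 0, "ry": 0, "rz": 0, "jaw": -0.2}
    - {"x": 0, "y": 0, "z": 50, "rx": 0, "ry": 0, "rz": 0, "jaw": -0.2}
    - {"x": 0, "y": 0, "z": 70, "rx": 0, "ry": 0, "rz": 0, "jaw": -0.2}
    - {"x": 0, "y": 0, "z": 84, "rx": 0, "ry": 0, "rz": 0, "jaw": -0.2}
    - {"x": 0, "y": 0, "z": 91, "rx": 0, "ry": 0, "rz": 0, "jaw": -0.2}
    - {"x": 0, "y": 0, "z": 91, "rx": 0, "ry": 0, "rz": 0, "jaw": -0.2}
    - {"x": 0, "y": 0, "z": 91, "rx": 0, "ry": 0, "rz": 0, "jaw": -0.2}
  force: 30

```text
time_s: 34.93
tcp_pos: [0.4222, 0.2926, 0.0457]
orientation: [0.0, 0.654, 0.757, 0.0]
contact_force: [0.5, 0.1, -1.0]
width: 0.599
finger_force: 0.0
```

Request:
step_arm:
  motion:
    - {"x": 0, "y": 0, "z": 0, "rx": 0, "ry": 0, "rz": 0, "jaw": 0}
    - {"x": 0, "y": 0, "z": 0, "rx": 0, "ry": 0, "rz": 0, "jaw": 0.1}
    - {"x": 0, "y": 0, "z": 0, "rx": 0, "ry": 0, "rz": 0, "jaw": 0.3}
    - {"x": 0, "y": 0, "z": 0, "rx": 0, "ry": 0, "rz": 0, "jaw": 1}
    - {"x": 0, "y": 0, "z": 0, "rx": 0, "ry": 0, "rz": 0, "jaw": 1}
    - {"x": 0, "y": 0, "z": 0, "rx": 0, "ry": 0, "rz": 0, "jaw": 1}
    - {"x": 0, "y": 0, "z": 0, "rx": 0, "ry": 0, "rz": 0, "jaw": 1}
  force: 40

```text
time_s: 35.52
tcp_pos: [0.422, 0.2937, 0.0464]
orientation: [0.0, 0.653, 0.757, 0.001]
contact_force: [-1.1, -0.1, 6.1]
width: 0.382
finger_force: 40.0
```

Request:
step_arm:
  motion:
    - {"x": 0, "y": 0, "z": -4, "rx": 0, "ry": 0, "rz": 0, "jaw": 1}
    - {"x": 0, "y": 0, "z": -12, "rx": 0, "ry": 0, "rz": 0, "jaw": 1}
    - {"x": 0, "y": 0, "z": -22, "rx": 0, "ry": 0, "rz": 0, "jaw": 1}
    - {"x": 0, "y": 0, "z": -30, "rx": 0, "ry": 0, "rz": 0, "jaw": 1}
    - {"x": 2, "y": 0, "z": -30, "rx": 0, "ry": 3, "rz": 0, "jaw": 1}
    - {"x": 4, "y": 0, "z": -30, "rx": 0, "ry": 6, "rz": 0, "jaw": 1}
    - {"x": 7, "y": 0, "z": -30, "rx": 0, "ry": 9, "rz": 0, "jaw": 1}
    - {"x": 7, "y": 0, "z": -30, "rx": 0, "ry": 9, "rz": 0, "jaw": 1}
    - {"x": 7, "y": 0, "z": -30, "rx": 0, "ry": 9, "rz": 0, "jaw": 1}
  force: 40

```text
time_s: 36.27
tcp_pos: [0.4207, 0.2997, 0.0759]
orientation: [-0.059, 0.652, 0.754, 0.051]
contact_force: [0.3, 0.1, -1.3]
width: 0.38
finger_force: 40.0
```

```bash
python3 ob.py
python3 - <<'E'
from h import *
o=env.get_obs();print(o["orientation"])
from scipy.spatial.transform import Rotation as R
w,x,y,z=o["orientation"];print(R.from_quat([x,y,z,w]).as_matrix().round(3))
ct=vision.read_camera("top");cs=vision.read_camera("side")
g=cv2.cvtColor(cs["pixels"],cv2.COLOR_BGR2GRAY);print("\n".join(" ".join(f"{v:3d}" for v in r) for r in g[146:202,206:236]))
gt=cv2.cvtColor(ct["pixels"],cv2.COLOR_BGR2GRAY);print();print("\n".join(" ".join(f"{v:3d}" for v in r) for r in gt[268:300,136:182]))
E
```

```text
[420.7 300.   75.9] ang 8.376013063408607 tilt -0.0588 0.0511 t 36.3167 F [ 0.2 -0.3 -2.5] w 35.5 39.96550798416138
[-0.05880606  0.65159143  0.75455656  0.0511357 ]
[[-0.144  0.989 -0.022]
 [ 0.977  0.146  0.154]
 [ 0.155  0.001 -0.988]]
 56  58  63  65  65  68  68  68  69  66  66  65  64  59  56  53  54  53  44  32  28  26  25  24  22  22  23  29  36  38
 69  69  65  65  63  60  58  55  52  48  45  45  45  43  42  41  41  45  46  42  35  22  21  20  19  21  22  24  32  43
 50  46  39  40  36  33  34  36  39  39  38  39  38  37  38  36  37  42  46  50  43  29  21  22  22  21  21  23  31  44
 35  30  24  22  22  21  23  31  36  37  38  41  44  43  41  42  43  45  49  51  50  37  24  21  19  20  21  22  36  50
 34  25  23  21  22  21  22  32  44  45  47  51  52  51  50  49  48  50  51  52  53  43  24  20  20  19  22  24  48  68
 41  25  22  22  22  22  23  35  48  51  53  53  60  66  62  58  56  57  61  61  62  49  24  19  21  20  20  26  64  93
 45  23  21  21  21  19  22  39  57  64  71  80  84  87  85  83  83  85  83  84  76  46  24  23  27  28  28  43 103 146
 48  24  20  20  20  
[... 11047 characters left out ...]
 116 109 104  96  88  82  73  67  60  55  50  46  45  43  42  43  47  40  50  68  62  46  47  65  73  74  65  45  48  67  73  74  66  50  33  26  25
136 137 132 126 119 112 108 100  91  81  71  65  60  55  50  46  44  42  41  39  38  39  40  39  37  38  35  42  62  63  44  38  59  73  73  70  57  44  61  72  75  70  56  35  26  20
103 102  91  85  78  72  66  60  54  49  46  45  42  39  38  39  37  38  39  39  39  39  39  40  39  38  36  40  63  69  47  32  51  71  75  72  62  41  55  71  73  71  60  39  28  23
 58  56  54  52  48  45  42  42  41  38  39  37  39  37  38  37  39  39  39  37  38  39  39  39  41  39  34  40  61  72  50  29  47  69  73  73  62  43  49  68  74  72  64  44  29  23
```

Run:
```python
from h import *
cs=vision.read_camera("side");ct=vision.read_camera("top")
ey=np.array([-.146,.989])
def pr(c,v,h,th,base,cen): # pitch th (-y up) about body centre (v=0,h=31)
    t=np.radians(th);dv,dh=v,h-31
    u=dv*np.cos(t)+dh*np.sin(t);z=-dv*np.sin(t)+dh*np.cos(t)+31
    return proj(c,[*(cen+ey*u/1000),(base+z)/1000])
for th in(0,5,9,14):
    print(th,"now",[pr(cs,v,62.6,th,48.6,np.array([.4207,.300])).round(1).tolist() for v in(-6.5,22.3,-32,32)],
     "nest",[pr(cs,v,62.6,th,12+(5 if th else 0),np.array([.4218,.294])).round(1).tolist() for v in(-6.5,22.3,-32,32)],[pr(ct,v,62.6,th,12+(5 if th else 0),np.array([.4218,.294])).round(1).tolist() for v in(-6.5,22.3)])
# initial: rows of tape in side0 along its long axis
i=cv2.cvtColor(cv2.imread("pics/side0.png"),cv2.COLOR_BGR2GRAY);print("\n".join(" ".join(f"{v:3d}" for v in r) for r in i[322:374,230:262]))
c0=np.array([.4473,-.3665]);e0=np.array([-.238,.971])
for v,h in((-6.5,62.6),(22.3,62.6),(-32.5,62),(32.5,62),(-32.5,0)):print(v,h,proj(cs,[*(c0+e0*v/1000),h/1000]).round(1),proj(ct,[*(c0+e0*v/1000),h/1000]).round(1))
```

```text
0 now [[219.5, 164.2], [217.8, 160.0], [221.1, 168.0], [217.3, 158.7]] nest [[220.6, 176.0], [218.9, 171.7], [222.2, 179.9], [218.4, 170.3]] [[159.3, 280.8], [147.0, 283.2]]
5 now [[219.4, 163.7], [217.7, 160.3], [220.9, 166.8], [217.2, 159.2]] nest [[220.4, 174.0], [218.7, 170.5], [221.9, 177.2], [218.2, 169.3]] [[157.5, 280.9], [145.5, 283.4]]
9 now [[219.2, 163.3], [217.6, 160.5], [220.7, 165.8], [217.1, 159.6]] nest [[220.2, 173.6], [218.6, 170.7], [221.7, 176.2], [218.1, 169.7]] [[156.5, 281.1], [144.9, 283.6]]
14 now [[219.1, 162.9], [217.5, 160.9], [220.4, 164.6], [217.0, 160.3]] nest [[220.1, 173.2], [218.6, 171.1], [221.5, 175.1], [218.1, 170.4]] [[155.3, 281.3], [144.2, 283.8]]
191 190 189 186 183 181 179 178 177 182 189 190 187 184 163 116  83  79  79  79  80  79  80  79  80  81  81  82  84  83  85  86
189 189 189 186 183 180 179 178 177 181 189 191 187 185 168 126  89  83  85  87  86  88  89  89  96 102 104 110 117 118 117 125
190 190 190 186 184 180 179 178 176 180 188 190 187 185 177 151 120 118 125 131 131 140 150 150 154 156 159 163 167 166 166 171
190 189 189 186 183
[... 5733 characters left out ...]
185 186
187 182 180 180 182 183 182 179 178 176 176 174 145  90  77  77 103 131 154 173 176 178 181 185 189 190 189 188 187 186 186 187
187 183 180 181 181 183 182 179 176 176 177 178 170 155 151 149 160 174 177 180 179 181 182 186 188 190 190 189 187 186 185 185
187 182 180 179 182 182 182 179 177 176 177 180 186 189 187 183 180 180 180 179 179 181 182 185 189 191 189 189 187 185 184 185
188 182 180 179 181 181 182 180 177 176 177 179 187 191 192 187 183 180 179 179 180 181 182 185 188 189 189 188 187 185 185 184
-6.5 62.6 [246. 339.] [438.4 255.5]
22.3 62.6 [241.5 329.1] [427. 259.]
-32.5 62 [250.2 348.6] [448.5 252.4]
32.5 62 [240.  325.9] [422.9 260.3]
-32.5 0 [250.9 370.5] [440.5 254.9]
```

The label positions confirm that the tape was leaning 9°, and that it's now close to upright and above the recess centre. I'll lower it straight down along world z.

Request:
step_arm:
  motion:
    - {"x": -1, "y": 0, "z": 6, "rx": 0, "ry": 0, "rz": 0, "jaw": 1}
    - {"x": -2, "y": 0, "z": 14, "rx": 0, "ry": 0, "rz": 0, "jaw": 1}
    - {"x": -3.5, "y": 0, "z": 22, "rx": 0, "ry": 0, "rz": 0, "jaw": 1}
    - {"x": -4.5, "y": 0, "z": 28, "rx": 0, "ry": 0, "rz": 0, "jaw": 1}
    - {"x": -5, "y": 0, "z": 31, "rx": 0, "ry": 0, "rz": 0, "jaw": 1}
    - {"x": -5, "y": 0, "z": 31, "rx": 0, "ry": 0, "rz": 0, "jaw": 1}
    - {"x": -5, "y": 0, "z": 31, "rx": 0, "ry": 0, "rz": 0, "jaw": 1}
  force: 40

```text
time_s: 37.1
tcp_pos: [0.4202, 0.3001, 0.0436]
orientation: [-0.06, 0.651, 0.755, 0.051]
contact_force: [0.1, 0.2, -2.2]
width: 0.388
finger_force: 40.0
```

Request:
step_arm:
  motion:
    - {"x": -0.3, "y": 0, "z": 2, "rx": 0, "ry": 0, "rz": 0, "jaw": 1}
    - {"x": -0.3, "y": 0, "z": 2, "rx": 0, "ry": 0, "rz": 0, "jaw": 1}
    - {"x": -0.3, "y": 0, "z": 2, "rx": 0, "ry": 0, "rz": 0, "jaw": 1}
  force: 40

```text
time_s: 37.35
tcp_pos: [0.4207, 0.3003, 0.0422]
orientation: [-0.059, 0.651, 0.755, 0.051]
contact_force: [0.5, 0.1, -2.4]
width: 0.38
finger_force: 40.0
```

Request:
step_arm:
  motion:
    - {"x": -0.2, "y": 0, "z": 1, "rx": 0, "ry": 0, "rz": 0, "jaw": 1}
    - {"x": -0.2, "y": 0, "z": 1, "rx": 0, "ry": 0, "rz": 0, "jaw": 1}
    - {"x": -0.2, "y": 0, "z": 1, "rx": 0, "ry": 0, "rz": 0, "jaw": 1}
  force: 40

```text
time_s: 37.6
tcp_pos: [0.4209, 0.3003, 0.0416]
orientation: [-0.059, 0.651, 0.755, 0.052]
contact_force: [-1.0, -1.0, 2.9]
width: 0.38
finger_force: 40.0
```

Request:
step_arm:
  motion:
    - {"x": -0.2, "y": 0, "z": 1, "rx": 0, "ry": 0, "rz": 0, "jaw": 1}
    - {"x": -0.2, "y": 0, "z": 1, "rx": 0, "ry": 0, "rz": 0, "jaw": 1}
    - {"x": -0.2, "y": 0, "z": 1, "rx": 0, "ry": 0, "rz": 0, "jaw": 1}
  force: 40

```text
time_s: 37.85
tcp_pos: [0.4209, 0.3003, 0.0416]
orientation: [-0.059, 0.651, 0.755, 0.052]
contact_force: [-3.3, -3.8, 10.0]
width: 0.377
finger_force: 40.0
```

Request:
step_arm:
  motion:
    - {"x": 0.2, "y": 0, "z": -1, "rx": 0, "ry": 0, "rz": 0, "jaw": 1}
    - {"x": 0.2, "y": 0, "z": -1, "rx": 0, "ry": 0, "rz": 0, "jaw": 0.15}
    - {"x": 0.2, "y": 0, "z": -1, "rx": 0, "ry": 0, "rz": 0, "jaw": -0.1}
    - {"x": 0.2, "y": 0, "z": -1, "rx": 0, "ry": 0, "rz": 0, "jaw": -0.1}
    - {"x": 0.2, "y": 0, "z": -1, "rx": 0, "ry": 0, "rz": 0, "jaw": -0.1}
    - {"x": 0.2, "y": 0, "z": -8, "rx": 0, "ry": 0, "rz": 0, "jaw": -0.1}
    - {"x": 0, "y": 0, "z": -22, "rx": 0, "ry": 0, "rz": 0, "jaw": -0.1}
    - {"x": 0, "y": 0, "z": -50, "rx": 0, "ry": 0, "rz": 0, "jaw": -0.1}
    - {"x": 0, "y": 0, "z": -85, "rx": 0, "ry": 0, "rz": 0, "jaw": -0.1}
    - {"x": 0, "y": 0, "z": -110, "rx": 0, "ry": 0, "rz": 0, "jaw": -0.1}
  force: 40

```text
time_s: 38.68
tcp_pos: [0.4236, 0.283, 0.1512]
orientation: [-0.059, 0.651, 0.755, 0.052]
contact_force: [1.0, 0.2, 0.8]
width: 0.55
finger_force: 0.0
```

Request:
step_arm:
  motion:
    - {"x": -20, "y": 10, "z": 0, "rx": 0, "ry": -3, "rz": 0, "jaw": -0.1}
    - {"x": -50, "y": 25, "z": 0, "rx": 0, "ry": -6, "rz": 0, "jaw": -0.1}
    - {"x": -85, "y": 40, "z": 0, "rx": 0, "ry": -9, "rz": 0, "jaw": -0.1}
    - {"x": -120, "y": 60, "z": -5, "rx": 0, "ry": -9, "rz": 0, "jaw": -0.1}
    - {"x": -155, "y": 75, "z": -10, "rx": 0, "ry": -9, "rz": 0, "jaw": -0.1}
    - {"x": -190, "y": 95, "z": -15, "rx": 0, "ry": -9, "rz": 0, "jaw": -0.1}
    - {"x": -225, "y": 110, "z": -20, "rx": 0, "ry": -9, "rz": 0, "jaw": -0.1}
    - {"x": -255, "y": 125, "z": -20, "rx": 0, "ry": -9, "rz": 0, "jaw": -0.1}
    - {"x": -270, "y": 130, "z": -20, "rx": 0, "ry": -9, "rz": 0, "jaw": -0.1}
    - {"x": -270, "y": 130, "z": -20, "rx": 0, "ry": -9, "rz": 0, "jaw": -0.1}
  force: 40

```text
time_s: 39.52
tcp_pos: [0.5921, 0.032, 0.1258]
orientation: [0.0, 0.655, 0.756, -0.0]
contact_force: [-0.2, -0.4, 0.1]
width: 0.551
finger_force: 0.0
```

```bash
cat > ck.py <<'E'
from h import *
from scipy.optimize import least_squares
ct=vision.read_camera("top");cs=vision.read_camera("side")
cv2.imwrite("pics/top9.png",ct["pixels"]);cv2.imwrite("pics/side9.png",cs["pixels"])
g=cv2.cvtColor(cs["pixels"],cv2.COLOR_BGR2GRAY);print("\n".join(" ".join(f"{v:3d}" for v in r) for r in g[164:202,208:234]))
gt=cv2.cvtColor(ct["pixels"],cv2.COLOR_BGR2GRAY);print();print("\n".join(" ".join(f"{v:3d}" for v in r) for r in gt[270:300,138:182]))
E
python3 ob.py; python3 ck.py
```

```text
[590.9  34.1 125.8] ang 8.239480623617268 tilt -0.0007 -0.0002 t 39.5667 F [-1.1  0.1 -0.1] w 52.0 0.0
194 193 192 190 190 193 199 199 195 190 189 187 184 183 187 192 193 192 189 188 189 191 191 192 192 192
193 194 192 191 190 193 198 198 195 191 189 187 185 183 185 191 193 192 190 189 189 190 192 192 192 191
193 193 191 190 190 193 197 199 196 192 190 188 185 183 186 191 194 194 191 190 190 190 192 191 193 192
195 193 192 190 190 192 197 199 195 192 189 188 186 183 186 190 194 192 191 190 191 190 191 192 192 192
193 193 191 190 189 191 196 198 196 192 190 187 186 183 185 191 194 193 191 191 190 190 192 192 192 192
193 194 192 191 190 192 195 197 194 190 188 180 175 179 182 189 194 194 192 191 190 190 191 192 192 192
193 194 193 190 189 188 181 176 176 171 167 155 141 138 151 178 194 195 193 192 190 190 190 191 192 191
193 193 192 189 179 155 125 113 120 117 110 100  83  67  89 149 190 195 193 190 188 187 188 187 187 185
193 193 192 187 160  96  49  51  69  74  76  80  82  75  59 110 172 193 185 171 166 158 155 151 146 140
193 194 191 186 145  59  31  71 101 102 107 111 116 113  82  
[... 7535 characters left out ...]
  19  20  22  17  20  36  64  87  83  75  72  68  56  46  36  33  33  31  27  26  21  20  20  21  23  21  21  18  22  19  22  25  26  24  22  21  24  21  21  23  23  25  25
 20  21  19  22  20  20  26  41  52  46  37  34  32  28  23  17  13  20  21  19  22  20  23  20  24  23  24  22  22  23  22  18  22  19  22  21  20  23  21  23  25  21  24  20
 18  19  21  19  21  20  22  23  25  24  20  19  20  20  21  16  14  16  20  21  22  22  20  20  21  23  23  23  22  23  22  19  20  21  23  24  22  24  24  22  21  23  22  18
 20  18  20  19  21  19  18  21  16  21  18  20  18  18  20  20  15  18  21  20  23  24  20  22  21  21  23  23  23  24  20  19  21  22  23  24  22  25  22  21  23  25  21  16
```

Run:
```python
from h import *
ct=vision.read_camera("top");cs=vision.read_camera("side")
from scipy.optimize import least_squares
def cen(im,x0,y0,x1,y1,t):
    g=cv2.cvtColor(im,cv2.COLOR_BGR2GRAY)[y0:y1,x0:x1].astype(float);w=np.clip(g-t,0,40);yy,xx=np.mgrid[y0:y1,x0:x1];return np.array([(w*xx).sum(),(w*yy).sum()])/w.sum()
bt=cen(ct["pixels"],148,275,165,288,40);st=cen(ct["pixels"],140,279,147,289,40);bs=cen(cs["pixels"],215,173,224,180,60)
print(bt,st,bs)
ey=np.array([-.146,.989])
def pt(v,h,u0,x,th,z0):
    t=np.radians(th);a=v*np.cos(t)+(h-31)*np.sin(t);z=-v*np.sin(t)+(h-31)*np.cos(t)+31+z0
    return np.array([*(np.array([x,.3005])+ey*(u0+a)/1000),z/1000])
r=least_squares(lambda p:np.r_[proj(ct,p)-bt,proj(cs,p)-bs],[.42,.3,.07],x_scale=.01);print("big",(r.x*1000).round(1),r.fun.round(2))
for u in(0,2,4,6):
  for th in(-4,0,4,9):print(u,th,*(v.round(1) for v in(proj(ct,pt(-6.5,62.6,u,.4208,th,12)),proj(ct,pt(22.3,62.6,u,.4208,th,12)),proj(cs,pt(-6.5,62.6,u,.4208,th,12)))))
```

```text
[156.26537473 281.0986751 ] [143.55925433 283.97336884] [219.24590164 175.03825137]
big [421.  294.4  74.8] [ 0.05  0.57  0.74 -0.1 ]
0 -4 [157.5 281.2] [145.  283.6] [220.4 175.5]
0 0 [156.5 281.3] [144.2 283.8] [220.2 175. ]
0 4 [155.5 281.5] [143.5 284. ] [220.1 174.6]
0 9 [154.3 281.8] [142.7 284.3] [219.9 174.1]
2 -4 [156.6 281.3] [144.1 283.8] [220.3 175.2]
2 0 [155.6 281.5] [143.3 284. ] [220.1 174.7]
2 4 [154.6 281.7] [142.6 284.2] [220.  174.3]
2 9 [153.4 281.9] [141.8 284.4] [219.8 173.8]
4 -4 [155.8 281.5] [143.3 283.9] [220.1 174.9]
4 0 [154.8 281.7] [142.5 284.2] [220.  174.4]
4 4 [153.8 281.9] [141.8 284.4] [219.9 174. ]
4 9 [152.6 282.1] [140.9 284.6] [219.7 173.5]
6 -4 [154.9 281.7] [142.4 284.1] [220.  174.6]
6 0 [153.9 281.9] [141.6 284.3] [219.9 174.1]
6 4 [152.9 282. ] [140.9 284.5] [219.7 173.7]
6 9 [151.7 282.3] [140.1 284.8] [219.6 173.2]
```

The tape's label now triangulates to 74.8 mm, against an expected 74.7 mm. It stands upright, seated and central.

```bash
python3 -c "
from workcell import order
print(order.close_job())"
```

```text
the job is handed in; nothing more can be done
None
```

All four tools are upright and fully down in their own foam recesses, the tub and glue were not moved, and the job is handed in; the tape first came to rest leaning on the foam rim, so I regripped it and set it down again after the saw.

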